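# Open the ratchet clamp and lay the notched blade on its pin

## Task

The clamp on the sloping blade holder is locked by its ratchet pawl: flip the pawl lever inward to free it, then slide the clamp up the slope all the way to its back stop. Then bring the notched blade and lay it (do not drop it) flat and straight on the sloping bed, notch end down the slope and notch over the locating pin, and let go. Leave the pawl flipped and the clamp back, and do not disturb the other things.

Things in the scene. Friction and masses are not known exactly. Their poses are not given: they have to be found in the camera images.
- bed: Fixed sloping plywood bed of the blade holder, rising 25 degrees away from the robot. Origin: on its surface at the foot of the locating pin. x up the slope, y across to the left, z square out of the bed. It spans x -30 to 220, y -75 to 125 mm. The blade's place is along +x from the pin at y 0, clear on both sides. Low guide strip (10 mm high) at y -51 from x 80 up; back stop 14 mm high at x 181.
- clamp (a joint): Aluminium clamp plate (58 mm up-slope, 90 wide, top 15 mm above the bed) sliding along bed x: metres; 0 = lowest, lower edge at bed x 55 mm over the blade's place; 0.060 = at the back stop, lower edge at x 115 mm. Starts at 0 to 0.005. Needs 3 to 4 N and stays where left; with the pawl engaged it stops at about 0.007.
- clamp_knob (a point): Steel round knob in the middle of the clamp plate, 18 mm diameter, standing square to the bed, from the plate's top to 49 mm above the bed; this point is on its axis 32 mm above the bed. It can be pushed or gripped.
- pawl (a joint): Ratchet pawl on the clamp's left, swinging flat over the bed about a pivot at bed (130, 65) mm: radians; 0 = engaged (starts at 0 to 0.05), 1.0 = fully flipped, at its stop; the clamp is free from about 0.3. Turns clockwise seen square to the bed, its tab moving towards bed -y (right, inward). About 1 N at the tab; stays where left.
- pawl_tab (a point): Upright round steel tab (12 mm diameter) at the outer end of the pawl's lever, 50 mm from the pivot, standing square to the bed from 18 to 48 mm above it; this point is on its axis 37 mm above the bed. Engaged it is at bed (165, 100) mm, fully flipped at about (179, 55) mm. Can be pushed from its outer (left) side.
- blade_center (a point): Notched blade: loose flat steel plate 110 x 40 x 6 mm, 180 g, lying flat on the table. Point at its centre, 3 mm above its underside. x along the length to the notched end, y across the width, z out of its face. Notch open at the +x end, 15 mm wide, 22 mm deep, on the centre line. On the table the notch end points roughly to the robot.
- blade_notch (a point): Point in the middle of that notch, 44 mm from the blade's centre along its x (11 mm in from the end), half-way up the thickness.
- blade: The same notched blade; origin at the centre of its underside, same axes.
- plain_blade: A loose blade of the same size with no notch; not wanted, leave alone.
- kaki_tile: Brown tile 100 x 100 x 9 mm, bystander.
- dish: White ceramic dish 110 mm across, 26 mm high, bystander.
- bead: Glass paperweight bead 48 mm across, 31 mm high, bystander.
- spatula: Spatula 200 mm long lying at the back, bystander.
- pin_top (a point): Top of the locating pin: steel, 9 mm diameter, 9 mm tall, square to the bed near its low end; the only pin there.

How it is judged:
By the outcome, as a careful person would: the job done as asked, in the order asked, and still so for the second after the job is handed in, with the robot touching nothing.
It also fails if it takes over 54 s, if anything falls off the work surface, if the arm or the gripper's body presses on something with over 40 N, if the wrist force passes 120 N, or if a joint passes its speed limit or range.

## Robot

A 6-joint arm with a two-finger parallel gripper is mounted at the origin on the work surface. World frame = base frame: x ahead of the robot, y to its left, z up, the work surface at z = 0. Lengths are in mm, angles in degrees, forces in N, time in s.
With the tool pointing down it reaches from about 300 to 850 mm from the base axis. Payload 4.2 kg.
Tool frame: the origin (TCP) lies on the centre line of the jaws, within the pads' length; the fingertips stand 14 mm ahead of it and the grasp point (between the pads) lies 5 mm behind it; x points along the fingers, y is the direction in which the jaws open and shut, and the axes are right-handed (so a half turn about x gives the same grasp; the last joint's range is limited). The gripper opens to 91 mm and grips with 3 to 60 N. Pads are 32 mm wide; open, the fingers measure 118 mm over their backs; the gripper's body (76 mm by 178 mm) begins 60 mm behind the grasp point.
Start: joints at [73.453, 18.312, 89.639, -0, 72.044, -1.146], TCP at [152.708, 554.37, 193.276] pointing down, gripper open.
Joint ranges: [-177.97, 177.97], [-48.28, 115.42], [12.27, 149.76], [-77.06, 257.06], [2.81, 150.46], [-146.56, 146.56]. Speed limits (degrees/s): [147.25, 147.25, 180, 180, 180, 180].

## Interface

Orientations are given as [roll, pitch, yaw] about the fixed x, y, z axes, in that order (R = Rz(yaw) Ry(pitch) Rx(roll)).
In Python, from workcell import readout, optics, env gives the robot as it stands.
- The arm moves only by the shell command python3 -m creep 'ROWS' [OPENING] [FORCE]. ROWS is JSON, a list of rows, each an object with "translation": the shift along the world's x, y, z in cm, a list of three; "delta_rot": the turn, a rotation vector about the world's x, y, z in rad, a list of three. In form: [{"translation": [dx, dy, dz], "delta_rot": [rx, ry, rz]}, ...]. A call has 1 to 5 rows; each row shifts and turns the commanded pose from where the row before left it; what a row does not reach is not made up. A row lasts 1/12 s, in which the tool goes at most 41.7 mm and 7.16 degrees, less where a joint would pass 70% of its speed; a pose out of reach is approached as far as the arm can. A call with a gripper value outside its range is refused whole. OPENING is the gripper's target within -1 to 1 (fully open at 1, half-way at 0, shut at -1), set as the call begins (- or left out, the last holds). The fingers move at their own pace and stop on an object; FORCE is the grip in N (left out, the last holds). Time passes only in rows, so rows that do not move let the fingers close. It gives the time, the measured TCP pose, the force and the opening at its end, in the units of the state.
- readout.state(): the state, without advancing time (a new reading comes with each control period).
- optics.grab_frame(name): name is "scene" or "top" or "wrist"; returns (picture, depth): 384x512x3 uint8, red, green, blue; 384x512 float32, mm along the optical axis (not along the pixel's ray), 0 where there is no reading.
- optics.camera_params(name): a dict with "mtx" (3x3 intrinsics, pixels), "R" (3x3) and "t" (3): a world point X has camera coordinates R X + t. Camera axes: x right, y down, z forward; pixel columns grow to the right and rows downward; lengths in mm; the calibration is good to about 2 mm. A picture is of the moment at which its call begins: read the wrist's pose just before it. camera_params takes no time and is no camera call; for the wrist camera it gives the pose at the moment of the call.
- env.job_done(): hands the job in, once; it reports no verdict.
The state is a dict: "time_s": time; "qpos": joint angles; "qvel": joint speeds; "effort": joint torques, N m; "ee_pos": TCP position; "ee_rot": TCP orientation; "force": force on the tool from outside, world axes, zero at the start; "torque": the same for the moment, N m; "gripper_width": finger opening in mm.
Only numpy, scipy, OpenCV 4.12 (cv2) and the standard library are available. Lean on these libraries where they do the work, as an engineer would, in place of code of your own. Each camera call takes 0.05 s, during which the arm holds its last target.

## Working session

There is one attempt and no reset: what is moved stays moved. The work goes in short steps, Python scripts to look and compute and a shell command to move; the robot and the scene stay as the last step left them, time stands still between calls to the robot, and variables do not carry over. Pictures are saved under pics/ and viewed, and the job is handed in when it is done.

```bash
ls; mkdir -p pics
python3 - <<'E'
from workcell import readout, optics
import cv2,numpy as np
print(readout.state())
for n in("scene","top"):
    p,d=optics.grab_frame(n); cv2.imwrite(f"pics/{n}0.png",p[:,:,::-1]); np.save(f"{n}0.npy",d)
    c=optics.camera_params(n); print(n,c)
E
```

```text
pics
{'time_s': 0.0, 'qpos': array([ 7.34518701e+01,  1.83520549e+01,  8.97058224e+01, -2.95634743e-03,
        7.20433493e+01, -1.14425444e+00]), 'qvel': array([ 0.02792755, -0.00445791, -0.00695085,  0.05379833, -0.02676871,
        0.00707655]), 'effort': array([ 4.37198105e-04, -4.12465632e+01, -2.31974745e+01,  7.27726263e-02,
        4.57722740e-02, -1.52077764e-04]), 'ee_pos': array([152.57992961, 553.83163503, 192.42011649]), 'ee_rot': array([ -89.55374693,   89.8987344 , -104.95670849]), 'force': array([-0.12557813,  0.46802828,  0.59352308]), 'torque': array([-0.03078031, -0.02980308,  0.01486297]), 'gripper_width': 90.94780373388284}
scene {'mtx': array([[423.87045497,   0.        , 251.35443564],
       [  0.        , 423.87045497, 190.84390467],
       [  0.        ,   0.        ,   1.        ]]), 'R': array([[-0.71050215,  0.70368011,  0.00458262],
       [ 0.52431997,  0.53372408, -0.66349617],
       [-0.46933491, -0.4690127 , -0.74816564]]), 't': array([ 423.16813176, -196.75032883, 1437.42358425])}
top {'mtx': array([[438.56971444,   0.        , 254.46603118],
       [  0.        , 438.56971444, 191.2911644 ],
       [  0.        ,   0.        ,   1.        ]]), 'R': array([[-0.02265064, -0.99941464, -0.02563841],
       [-0.97983962,  0.02728416, -0.19791383],
       [ 0.19849751,  0.02063865, -0.97988407]]), 't': array([  -5.96024553,  573.21144963, 1190.91670706])}
```

View pics/scene0.png

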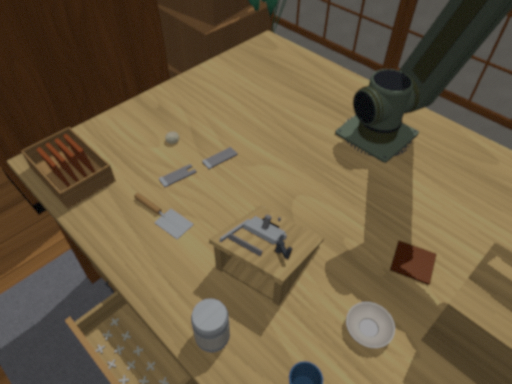

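View pics/top0.png

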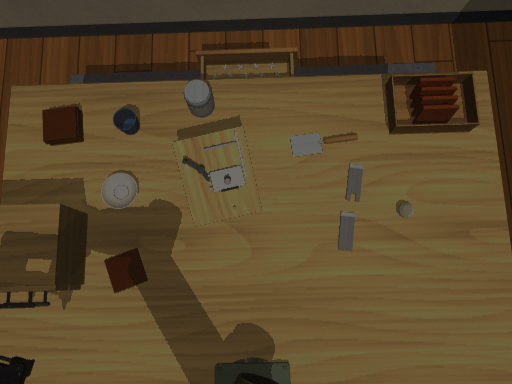

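The top view shows the bed around (218,175), with the pin near (235,207). The notched blade is at (355,182) with its notch downward, toward the robot. The plain blade is at (347,230), close to it.

```bash
cat > h.py <<'E'
import numpy as np,cv2
from workcell import readout,optics
def unproj(c,u,v,d):
    K=c['mtx'];R=c['R'];t=c['t']
    u=np.asarray(u,float);v=np.asarray(v,float)
    p=np.stack([(u-K[0,2])/K[0,0]*d,(v-K[1,2])/K[1,1]*d,d*np.ones_like(u)],-1)
    return (p-t)@R
def ray(c,u,v,p0,n):
    K=c['mtx'];R=c['R'];t=c['t']
    o=-R.T@t; dr=R.T@np.array([(u-K[0,2])/K[0,0],(v-K[1,2])/K[1,1],1])
    return o+dr*(np.dot(n,np.array(p0)-o)/np.dot(n,dr))
def proj(c,X):
    q=c['R']@np.array(X,float)+c['t']; q=c['mtx']@q; return q[:2]/q[2]
def crop(p,x0,x1,y0,y1,s,f):
    cv2.imwrite(f,cv2.resize(p[y0:y1,x0:x1,::-1],None,fx=s,fy=s,interpolation=cv2.INTER_CUBIC))
E
python3 - <<'E'
from h import *
p=cv2.imread('pics/top0.png')[:,:,::-1]
crop(p,165,275,115,230,5,'pics/topbed.png'); crop(p,330,380,155,260,5,'pics/topbl.png')
p=cv2.imread('pics/scene0.png')[:,:,::-1]
crop(p,200,330,200,305,6,'pics/scbed.png')
d=np.load('top0.npy'); c=optics.camera_params('top')
def dp(u,v): return unproj(c,u,v,d[v,u]).round(1)
for u,v in [(235,207),(215,205),(230,200),(190,195),(240,215),(185,150),(220,135),(245,150),(227,180),(190,161),(355,182),(347,230),(300,200),(255,290)]: print(u,v,dp(u,v))
# bed plane fit
us,vs=np.meshgrid(np.arange(188,250),np.arange(192,215)); P=unproj(c,us.ravel(),vs.ravel(),d[192:215,188:250].ravel())
P=P[P[:,2]>15]
for _ in range(5):
    m=P.mean(0);n=np.linalg.svd(P-m)[2][2]; n*=np.sign(n[2]); r=(P-m)@n; P=P[abs(r)<3]
print(len(P),m,n,np.degrees(np.arccos(n[2])),np.degrees(np.arctan2(n[1],n[0])),r.std())
E
```

```text
235 207 [530.3  36.2  49.8]
215 205 [537.4  93.   51.4]
230 200 [550.9  50.2  49.9]
190 195 [565.1 161.8  68.1]
240 215 [509.4  23.2  33.6]
185 150 [681.7 167.5 120.6]
220 135 [719.4  69.5 128.5]
245 150 [682.    2.4 103.1]
227 180 [592.9  52.  122.7]
190 161 [646.4 151.3 133. ]
355 182 [ 602.6 -317.1    8. ]
347 230 [ 461.3 -284.7    6.8]
300 200 [ 555.1 -153.7   -3.8]
255 290 [297.5 -14.2  -2.5]
126 [543.65390739  81.98751979  49.91538117] [-0.99348344  0.0138986   0.11312596] 83.50445471392592 179.19849774384338 1.6021711133805214
```

View pics/topbed.png

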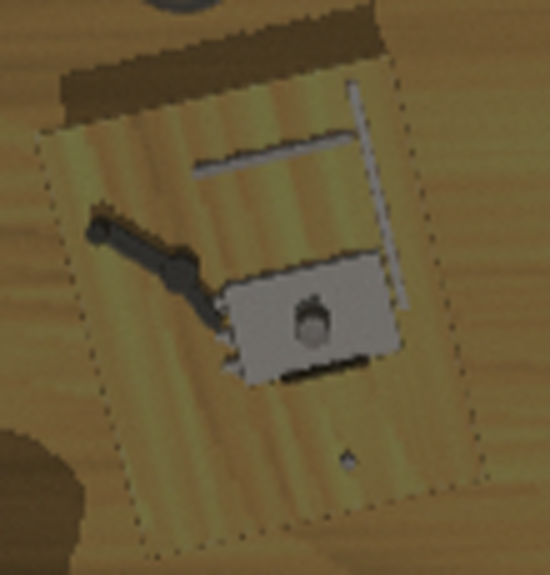

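View pics/topbl.png

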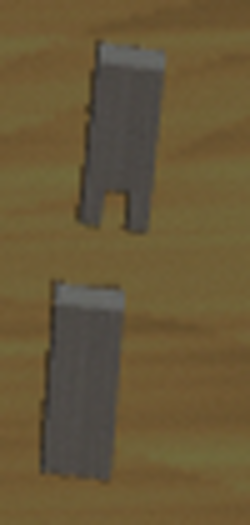

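View pics/scbed.png

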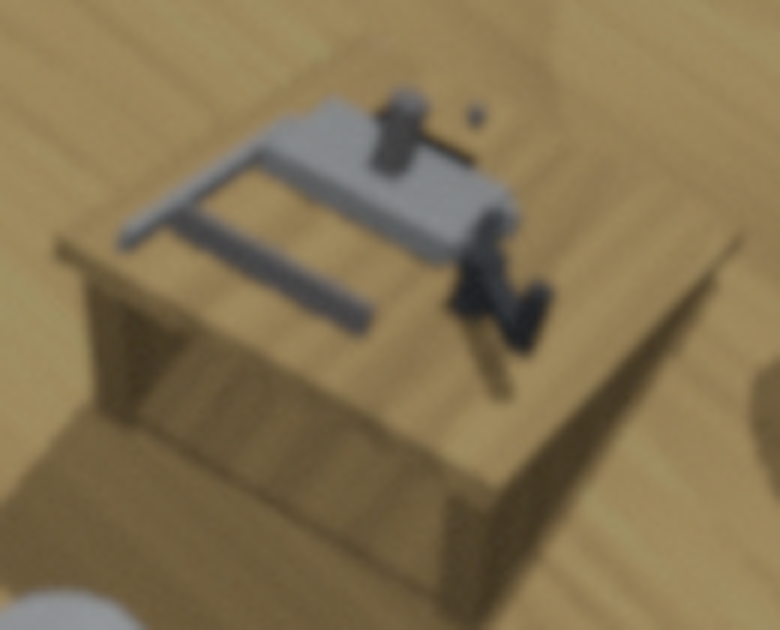

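In the top crop, the bed corners are at full-image (173,142), (243,126), (262,211) and (196,226), and the pin is at (234.6,207). I'll fit the bed pose from these points plus the matching ones in the scene view.

```bash
cat > fit.py <<'E'
from h import *
from scipy.optimize import least_squares
from scipy.spatial.transform import Rotation as Ro
ct=optics.camera_params('top');cs=optics.camera_params('scene')
T=lambda x,y:(165+x/5,115+y/5); S=lambda x,y:(200+x/6,200+y/6)
obs=[(ct,T(40,133),(220,125,0)),(ct,T(390,57),(220,-75,0)),(ct,T(487,480),(-30,-75,0)),(ct,T(155,557),(-30,125,0)),(ct,T(347,459),(0,0,8)),
(ct,T(312,330),('k',0,49)),(ct,T(97,230),(165,100,48)),
(cs,S(58,240),(220,-75,0)),(cs,S(497,490),(220,125,0)),(cs,S(740,237),(-30,125,0)),(cs,S(478,108),(0,0,8)),(cs,S(407,97),('k',0,49)),(cs,S(538,293),(165,100,48))]
def RB(yaw,tilt=25): return Ro.from_euler('ZY',[yaw,-tilt],degrees=True).as_matrix()
def res(p):
    R=RB(p[3]);o=[]
    for c,uv,X in obs:
        X=np.array([84+p[4] if X[0]=='k' else X[0],X[1],X[2]],float)
        o+=list(proj(c,R@X+p[:3])-uv)
    return np.array(o)
if __name__=='__main__':
    f=least_squares(res,[530,36,50,-10,2],loss='soft_l1'); print(f.x.round(2)); print(f.fun.reshape(-1,2).round(1))
    np.save('bed.npy',f.x)
    J=f.jac; print(np.sqrt(np.diag(np.linalg.inv(J.T@J))).round(2))
E
python3 fit.py
python3 - <<'E'
from h import *
c=optics.camera_params('top')
B=lambda x,y:(330+x/5,155+y/5)
for n,pts in {'notched':[(104,64),(166,67),(148,233),(80,224)],'notchroots':[(105,192),(130,192),(100,228),(124,230)],'plain':[(53,303),(124,305),(108,480),(42,473)]}.items():
    P=np.array([ray(c,*B(*q),(0,0,6),(0,0,1)) for q in pts]);print(n,P.round(1),P.mean(0).round(1))
E
```

```text
[533.59  39.61  32.82  11.77   3.43]
[[-1.   0.7]
 [-0.4 -0.3]
 [-0.7 -0.3]
 [-1.5  0. ]
 [-0.1  0.8]
 [ 0.   0.4]
 [ 0.1  1.2]
 [-1.1 -0.6]
 [-0.7 -0. ]
 [ 0.2 -1.2]
 [-0.8  0.9]
 [-0.3  0.8]
 [-0.6 -0.4]]
[1.15 1.18 2.13 0.47 2.94]
notched [[ 646.7 -308.     6. ]
 [ 643.8 -344.6    6. ]
 [ 543.8 -327.     6. ]
 [ 550.3 -287.6    6. ]] [ 596.1 -316.8    6. ]
notchroots [[ 569.  -303.5    6. ]
 [ 568.6 -318.1    6. ]
 [ 547.6 -299.2    6. ]
 [ 546.  -313.1    6. ]] [ 557.8 -308.5    6. ]
plain [[ 503.9 -269.     6. ]
 [ 501.7 -310.1    6. ]
 [ 400.7 -294.1    6. ]
 [ 405.6 -256.6    6. ]] [ 453.  -282.5    6. ]
```

```bash
cat >> h.py <<'E'
from scipy.spatial.transform import Rotation as Ro
def bed():
    p=np.load('bed.npy'); return Ro.from_euler('ZY',[p[3],-25],degrees=True).as_matrix(),p[:3],p[4]
def toolR(s=None):
    s=s or readout.state(); return Ro.from_euler('xyz',s['ee_rot'],degrees=True).as_matrix()
def Rt(x,y):  # tool from x axis and y axis
    x=np.array(x,float);x/=np.linalg.norm(x);y=np.array(y,float);y-=x*(x@y);y/=np.linalg.norm(y);return np.stack([x,y,np.cross(x,y)],1)
def go(P,R):
    s=readout.state();R0=toolR(s)
    best=min([R,R@np.diag([1,-1,-1])],key=lambda Q:Ro.from_matrix(Q@R0.T).magnitude())
    rv=Ro.from_matrix(best@R0.T).as_rotvec();d=(np.array(P)-s['ee_pos'])/10
    print('t',round(s['time_s'],2),'pos',s['ee_pos'].round(1),'F',s['force'].round(1),'w',round(s['gripper_width'],1),'q',s['qpos'].round(0))
    print(' d_cm',d.round(2),'rows>=',round(np.linalg.norm(d)/4.1,1),'rv',rv.round(3),'rows>=',round(np.linalg.norm(rv)/.122,1))
    for n in(5,8,10,15): print('  /%d'%n,(d/n).round(2),(rv/n).round(4))
def bedgo(x,y,z):
    B,o,_=bed(); go(B@np.array([x,y,z],float)+o,Rt(-B[:,2],B[:,1]))
def where():
    B,o,_=bed();s=readout.state();print('bedpos',(B.T@(s['ee_pos']-o)).round(1),'Fbed',(B.T@s['force']).round(1),'t',round(s['time_s'],2),'w',round(s['gripper_width'],1))
E
python3 - <<'E'
from h import *
print(toolR().round(2)); B,o,_=bed(); print(B.round(3))
for X in [(165,100,37),(130,65,0),(84,0,49)]: print(B@np.array(X)+o)
bedgo(150,140,150)
c=optics.camera_params('wrist'); s=readout.state()
print('cam in tool', toolR().T@(-c['R'].T@c['t']-s['ee_pos']), (c['R']@toolR()).round(2))
E
```

```text
[[-0.    0.27  0.96]
 [-0.    0.96 -0.27]
 [-1.   -0.   -0.  ]]
[[ 0.887 -0.204 -0.414]
 [ 0.185  0.979 -0.086]
 [ 0.423  0.     0.906]]
[644.27661868 164.82280045 136.08914797]
[635.67233962 127.27738635  87.76412069]
[587.84889316  50.9132265  112.73276222]
t 0.1 pos [152.6 553.9 192.5] F [0.3 0.4 0.1] w 90.9 q [73. 18. 90. -0. 72. -1.]
 d_cm [ 42.35 -36.24   3.96] rows>= 13.6 rv [-0.012 -0.44   0.467] rows>= 5.3
  /5 [ 8.47 -7.25  0.79] [-0.0025 -0.088   0.0934]
  /8 [ 5.29 -4.53  0.5 ] [-0.0015 -0.055   0.0584]
  /10 [ 4.23 -3.62  0.4 ] [-0.0012 -0.044   0.0467]
  /15 [ 2.82 -2.42  0.26] [-0.0008 -0.0293  0.0311]
cam in tool [-1.92379725e+02  1.36699356e-01 -6.52009128e+01] [[ 0.    1.    0.  ]
 [-0.23 -0.    0.97]
 [ 0.97 -0.    0.23]]
```

Run:
```python
from h import *
d=np.load('top0.npy');c=optics.camera_params('top')
for u,v in [(10,230),(30,225),(70,220),(80,260),(40,265),(10,290),(60,290),(120,190),(198,90),(125,120),(60,125),(410,90)]: print(u,v,unproj(c,u,v,d[v,u]).round(0))
vs,us=np.mgrid[200:310,0:95];P=unproj(c,us,vs,d[200:310,0:95]);m=P[...,2]>40;print(P[m].min(0),P[m].max(0))
p=cv2.imread('pics/top0.png')[:,:,::-1];crop(p,0,110,190,384,4,'pics/l.png')
```

```text
10 230 [465. 603. 180.]
30 225 [476. 551. 183.]
70 220 [496. 479. 116.]
80 260 [392. 478.  38.]
40 265 [374. 518. 182.]
10 290 [315. 596. 170.]
60 290 [312. 484. 138.]
120 190 [597. 380.  14.]
198 90 [863. 134. 109.]
125 120 [818. 375.   8.]
60 125 [793. 557.  49.]
410 90 [ 889. -506.    4.]
[269.74959972 -46.17526879  40.04676555] [ 531.14050924  672.49244366 1280.25397207]
```

View pics/l.png

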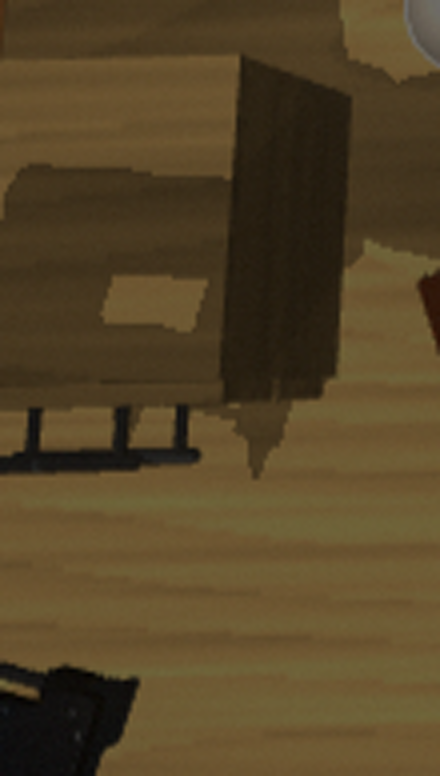

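The left side has a box about 183 mm high at x 310–510, y>490. I'll swing right and rise first, then go forward.

```bash
python3 -m creep '[{"translation":[0.5,-3.5,1.5],"delta_rot":[0,0,0]},{"translation":[0.5,-3.8,1.5],"delta_rot":[0,0,0.04]},{"translation":[0.5,-3.8,1],"delta_rot":[0,-0.03,0.05]},{"translation":[0.5,-3.8,1],"delta_rot":[0,-0.05,0.06]},{"translation":[0.5,-3.8,0.5],"delta_rot":[0,-0.05,0.06]}]' -1 20
python3 -m creep '[{"translation":[2,-3.5,0],"delta_rot":[0,-0.05,0.05]},{"translation":[3,-2.5,0],"delta_rot":[0,-0.05,0.05]},{"translation":[3.5,-2,0],"delta_rot":[0,-0.05,0.05]},{"translation":[3.8,-1.2,0],"delta_rot":[0,-0.05,0.05]},{"translation":[3.8,-1,0],"delta_rot":[0,-0.05,0.05]}]'
python3 - <<'E'
from h import *
bedgo(150,140,150)
E
```

```text
time_s: 0.52
ee_pos: [178.4, 366.1, 248.9]
ee_rot: [8.1, 82.4, 4.9]
force: [-0.4, 0.8, 0.6]
gripper_width: 60.9
time_s: 0.93
ee_pos: [339.5, 264.0, 248.6]
ee_rot: [0.0, 68.2, 11.4]
force: [0.1, 0.3, -0.4]
gripper_width: 27.6
t 0.93 pos [339.5 264.  248.6] F [ 0.1  0.3 -0.4] w 27.6 q [ 47.  -7. 114. -15.  56. -48.]
 d_cm [23.65 -7.25 -1.65] rows>= 6.0 rv [ 0.011 -0.055  0.006] rows>= 0.5
  /5 [ 4.73 -1.45 -0.33] [ 0.0022 -0.0109  0.0012]
  /8 [ 2.96 -0.91 -0.21] [ 0.0014 -0.0068  0.0008]
  /10 [ 2.37 -0.73 -0.16] [ 0.0011 -0.0055  0.0006]
  /15 [ 1.58 -0.48 -0.11] [ 0.0007 -0.0036  0.0004]
```

```bash
python3 -m creep '[{"translation":[3.2,-2.5,0],"delta_rot":[0,-0.02,0]},{"translation":[3.2,-2.5,0],"delta_rot":[0,-0.02,0]},{"translation":[3.2,-2.5,0],"delta_rot":[0,-0.01,0]},{"translation":[2,-1.8,0],"delta_rot":[0,0,0]},{"translation":[0,0,0],"delta_rot":[0,0,0]}]'
python3 -m creep '[{"translation":[0,0,0],"delta_rot":[0,0,0]},{"translation":[0,0,0],"delta_rot":[0,0,0]}]'
cat > wb.py <<'E'
import sys
from h import *
import pickle
c=optics.camera_params('wrist');p,d=optics.grab_frame('wrist')
n=sys.argv[1];cv2.imwrite(f'pics/{n}.png',p[:,:,::-1]);pickle.dump((c,d,p),open(n+'.pkl','wb'))
where()
E
python3 wb.py w1
```

```text
time_s: 1.35
ee_pos: [457.5, 168.8, 248.0]
ee_rot: [-1.5, 65.5, 9.6]
force: [-0.2, 1.2, -0.8]
gripper_width: 0.2
time_s: 1.52
ee_pos: [454.1, 172.3, 247.8]
ee_rot: [-1.3, 65.6, 10.1]
force: [0.6, 1.1, 0.1]
gripper_width: 0.2
bedpos [ 44.8 146.7 216.4] Fbed [-0.3  0.4  0.4] t 1.57 w 0.5
```

View pics/w1.png

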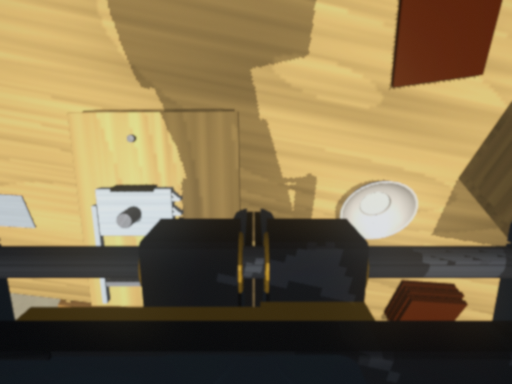

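The wrist view is inverted, with the robot side at the top. It shows the pin at (131,138), the low bed edge from (68,113) to (238,110) and the knob top near (125,218).

Run:
```python
from h import *
p=cv2.imread('pics/w1.png')[:,:,::-1];crop(p,60,245,100,230,4,'pics/w1c.png')
```

```text
(no output)
```

View pics/w1c.png

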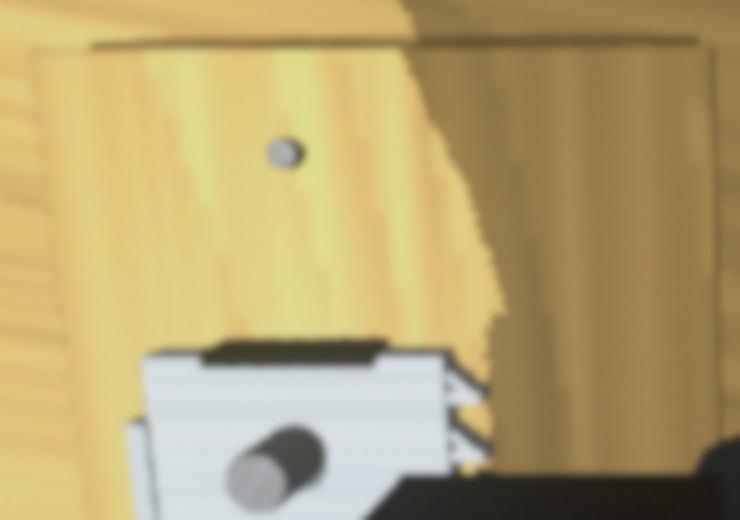

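```bash
cat > fit2.py <<'E'
from fit import *
import pickle,fit
c1=pickle.load(open('w1.pkl','rb'))[0]
W=lambda x,y:(60+x/4,100+y/4)
wo=[(c1,W(712,47),(-30,125,0)),(c1,W(33,50),(-30,-75,0)),(c1,W(285,153),(0,0,9)),(c1,W(258,483),('k',0,49)),(c1,W(146,354),('e',-45,15)),(c1,W(446,352),('e',45,15))]
def R_(o):
  def res(p):
    R=RB(p[3]);r=[]
    for c,uv,X in o:
        b={'k':84,'e':55}
        X=np.array([b[X[0]]+p[4] if isinstance(X[0],str) else X[0],X[1],X[2]],float)
        r+=list(proj(c,R@X+p[:3])-uv)
    return np.array(r)
  return res
for o in (wo,obs+wo):
    f=least_squares(R_(o),[533,39,33,11,3],loss='soft_l1');print(f.x.round(2));print(f.fun.reshape(-1,2).round(1).tolist())
np.save('bed.npy',f.x)
E
python3 fit2.py
```

```text
[534.54  40.95  37.05  11.7    3.5 ]
[[0.2, -0.2], [0.2, 0.0], [-0.0, 0.2], [0.3, -0.5], [-0.5, 0.1], [-0.2, 0.4]]
[534.65  40.58  35.99  11.72   3.96]
[[-1.5, -0.0], [-0.8, -1.0], [-1.1, -0.8], [-2.1, -0.5], [-0.5, 0.3], [-0.4, -0.4], [-0.4, 0.5], [-1.3, -0.9], [-0.7, -0.2], [0.4, -1.4], [-0.8, 0.6], [-0.4, 0.6], [-0.6, -0.6], [-0.1, -0.6], [0.3, -0.3], [-0.1, -0.2], [0.3, -0.7], [-0.4, 0.0], [-0.3, 0.3]]
```

Run:
```python
from h import *
bedgo(168,132,75)
```

```text
t 1.57 pos [453.9 172.8 247.9] F [-0.5  0.3  0.2] w 0.5 q [ 24.  -4. 113.  -7.  48. -74.]
 d_cm [17.2   2.15 -7.3 ] rows>= 4.6 rv [ 0.011 -0.009  0.008] rows>= 0.1
  /5 [ 3.44  0.43 -1.46] [ 0.0022 -0.0018  0.0015]
  /8 [ 2.15  0.27 -0.91] [ 0.0014 -0.0011  0.001 ]
  /10 [ 1.72  0.22 -0.73] [ 0.0011 -0.0009  0.0008]
  /15 [ 1.15  0.14 -0.49] [ 0.0007 -0.0006  0.0005]
```

```bash
python3 -m creep '[{"translation":[3.8,0.45,-0.8],"delta_rot":[0.002,-0.002,0.002]},{"translation":[3.8,0.45,-1.5],"delta_rot":[0.002,-0.002,0.002]},{"translation":[3.8,0.45,-1.6],"delta_rot":[0.002,-0.002,0.002]},{"translation":[3.5,0.4,-1.7],"delta_rot":[0.002,-0.002,0.002]},{"translation":[2.3,0.4,-1.7],"delta_rot":[0.002,-0.002,0]}]'
python3 -m creep '[{"translation":[0,0,0],"delta_rot":[0,0,0]},{"translation":[0,0,0],"delta_rot":[0,0,0]}]'
python3 - <<'E'
from h import *
where();bedgo(168,132,38)
E
```

```text
time_s: 1.98
ee_pos: [629.0, 196.0, 174.8]
ee_rot: [-0.2, 64.8, 11.7]
force: [0.3, -0.2, 0.1]
gripper_width: 0.6
time_s: 2.15
ee_pos: [625.7, 195.3, 173.2]
ee_rot: [-0.2, 65.1, 11.6]
force: [0.5, 0.6, -0.7]
gripper_width: 0.4
bedpos [167.2 133.   73.4] Fbed [ 0.3  0.5 -0.9] t 2.15 w 0.4
t 2.15 pos [625.7 195.3 173.2] F [ 0.5  0.6 -0.7] w 0.4 q [ 18.  15. 103.  -4.  38. -81.]
 d_cm [ 1.55  0.22 -3.18] rows>= 0.9 rv [ 0.002 -0.002 -0.001] rows>= 0.0
  /5 [ 0.31  0.04 -0.64] [ 0.0004 -0.0004 -0.0003]
  /8 [ 0.19  0.03 -0.4 ] [ 0.0003 -0.0002 -0.0002]
  /10 [ 0.16  0.02 -0.32] [ 0.0002 -0.0002 -0.0001]
  /15 [ 0.1   0.01 -0.21] [ 0.0001 -0.0001 -0.0001]
```

```bash
python3 -m creep '[{"translation":[0.5,0.07,-1],"delta_rot":[0,0,0]},{"translation":[0.5,0.07,-1],"delta_rot":[0,0,0]},{"translation":[0.5,0.07,-1],"delta_rot":[0,0,0]},{"translation":[0,0,0],"delta_rot":[0,0,0]},{"translation":[0,0,0],"delta_rot":[0,0,0]}]'
python3 - <<'E'
from h import *
where()
p,d=optics.grab_frame('scene');crop(p,180,340,160,300,5,'pics/s2.png')
bedgo(172,110,38);bedgo(182,75,38)
E
```

```text
time_s: 2.57
ee_pos: [641.1, 195.9, 144.5]
ee_rot: [-0.2, 65.0, 11.5]
force: [-0.6, -0.5, -0.4]
gripper_width: 0.5
bedpos [168.9 130.5  40.9] Fbed [-0.8 -0.4 -0.1] t 2.57 w 0.5
t 2.62 pos [641.4 196.  145.2] F [0.5 0.8 0.4] w 0.4 q [ 17.  17. 104.  -4.  34. -81.]
 d_cm [ 0.78 -1.93 -0.21] rows>= 0.5 rv [0.001 0.002 0.001] rows>= 0.0
  /5 [ 0.16 -0.39 -0.04] [0.0002 0.0004 0.0001]
  /8 [ 0.1  -0.24 -0.03] [0.0001 0.0002 0.0001]
  /10 [ 0.08 -0.19 -0.02] [0.0001 0.0002 0.0001]
  /15 [ 0.05 -0.13 -0.01] [0.0001 0.0001 0.    ]
t 2.62 pos [641.4 196.  145.2] F [0.5 0.8 0.4] w 0.4 q [ 17.  17. 104.  -4.  34. -81.]
 d_cm [ 2.38 -5.17  0.22] rows>= 1.4 rv [0.001 0.002 0.001] rows>= 0.0
  /5 [ 0.48 -1.03  0.04] [0.0002 0.0004 0.0001]
  /8 [ 0.3  -0.65  0.03] [0.0001 0.0002 0.0001]
  /10 [ 0.24 -0.52  0.02] [0.0001 0.0002 0.0001]
  /15 [ 0.16 -0.34  0.01] [0.0001 0.0001 0.    ]
```

View pics/s2.png

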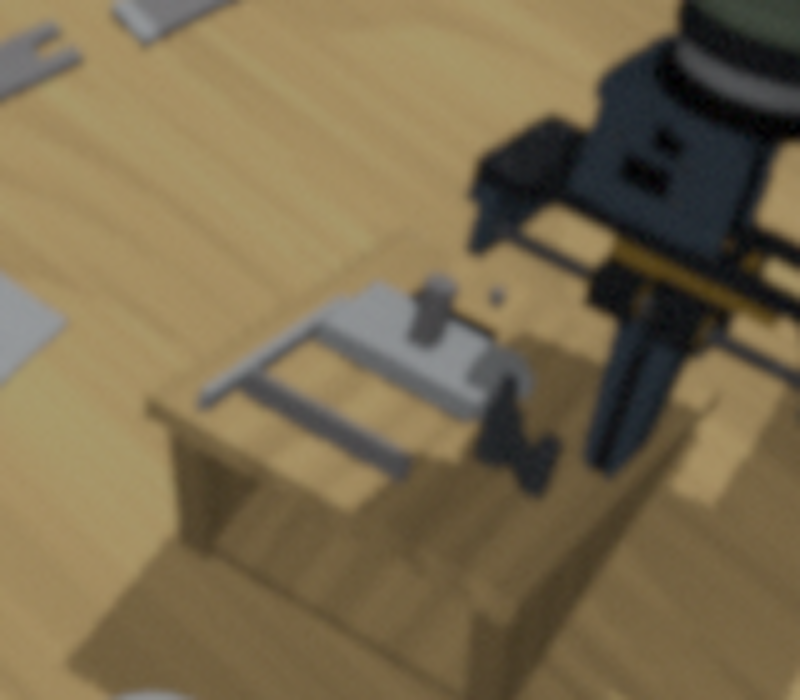

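The closed fingers stand just outside the tab (about (600,460) in the crop), with clearance. Next I push inward.

```bash
python3 -m creep '[{"translation":[0.3,-0.8,-0.1],"delta_rot":[0,0,0]},{"translation":[0.4,-0.8,-0.1],"delta_rot":[0,0,0]},{"translation":[0.4,-0.8,0],"delta_rot":[0,0,0]},{"translation":[0.4,-0.8,0],"delta_rot":[0,0,0]},{"translation":[0.3,-0.8,0],"delta_rot":[0,0,0]}]'
python3 -m creep '[{"translation":[0.2,-0.5,0],"delta_rot":[0,0,0]},{"translation":[0.2,-0.4,0],"delta_rot":[0,0,0]},{"translation":[0,0,0],"delta_rot":[0,0,0]},{"translation":[0,0,0],"delta_rot":[0,0,0]}]'
python3 - <<'E'
from h import *
where()
p,d=optics.grab_frame('scene');crop(p,180,340,160,300,5,'pics/s3.png')
E
```

```text
time_s: 3.03
ee_pos: [660.3, 155.0, 144.0]
ee_rot: [-0.2, 64.8, 11.5]
force: [0.2, 0.1, -0.9]
gripper_width: 0.6
time_s: 3.37
ee_pos: [663.8, 146.7, 143.4]
ee_rot: [-0.2, 64.9, 11.5]
force: [0.0, -0.2, -0.3]
gripper_width: 0.4
bedpos [179.5  77.7  34.8] Fbed [-0.1 -0.2 -0.2] t 3.37 w 0.4
```

View pics/s3.png

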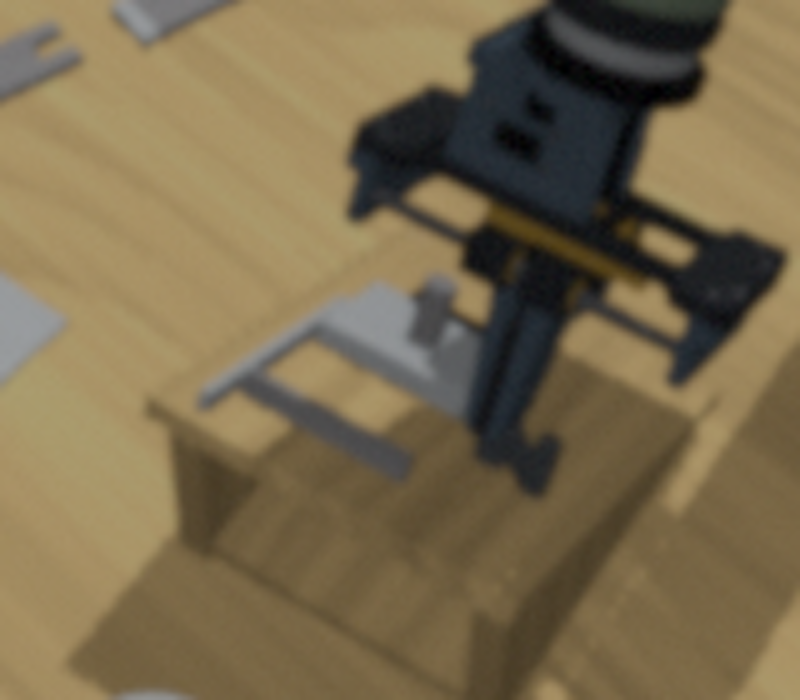

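Run:
```python
from h import *
B,o,s=bed();c=optics.camera_params('scene');ct=optics.camera_params('top')
S=readout.state()
tip=S['ee_pos']+toolR()[:,0]*14
for n,X in [('tabtop',(165,100,48)),('tabbot',(165,100,18)),('pivot',(130,65,15)),('fliptop',(179,55,48)),('flipbot',(179,55,18)),('knobtop',(84+s,0,49))]:
    P=B@np.array(X)+o;print(n,((proj(c,P)-[180,160])*5).round(),P.round(),proj(ct,P).round(1))
print('tip',((proj(c,tip)-[180,160])*5).round(),tip)
p,d=optics.grab_frame('top');crop(p,165,275,115,230,5,'pics/t3.png')
where()
```

```text
tabtop [546. 441.] [641. 165. 149.] [184.  161.5]
tabbot [527. 494.] [653. 167. 122.] [184.9 159.8]
pivot [494. 433.] [631. 127. 105.] [200.5 169. ]
fliptop [446. 407.] [662. 123. 155.] [199.1 152.7]
flipbot [429. 460.] [675. 126. 128.] [199.6 151.2]
knobtop [437. 284.] [592.  53. 118.] [227.  180.6]
tip [473. 479.] [669.43842135 148.2019212  130.60308396]
bedpos [179.4  78.2  34.8] Fbed [-0.4  0.1 -0.6] t 3.47 w 0.3
```

View pics/t3.png

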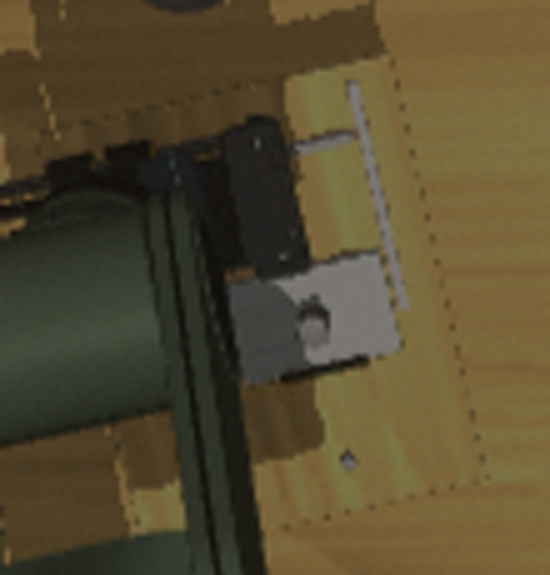

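```bash
python3 wb.py w3
python3 - <<'E'
from h import *
import pickle
B,o,s=bed();S=readout.state();R=toolR()
c,d,p=pickle.load(open('w3.pkl','rb'))
for n,k in[('tip',14),('tcp',0),('gp',-5)]: print(n,proj(c,S['ee_pos']+R[:,0]*k).round(1))
for X in [(165,100,48),(130,65,15),(179,55,48)]: print(X,proj(c,B@np.array(X)+o).round(1))
pp,dd=optics.grab_frame('scene');cs=optics.camera_params('scene')
crop(pp,255,310,205,270,10,'pics/s3z.png'); crop(p,180,330,170,320,5,'pics/w3z.png')
for cu,cv in [(480,430),(490,445),(500,440),(480,400),(520,400),(545,450),(535,480),(515,470)]:
    u,v=180+cu//5,160+cv//5; print((cu,cv),(B.T@(unproj(cs,u,v,dd[v,u])-o)).round(0), pp[v,u])
E
```

```text
bedpos [179.4  78.3  34.7] Fbed [ 0.2 -0.7  0.6] t 3.52 w 0.5
tip [253.5 219.5]
tcp [253.5 226.5]
gp [253.5 229.2]
(165, 100, 48) [292.8 209.4]
(130, 65, 15) [232.1 140.9]
(179, 55, 48) [212.  233.5]
(480, 430) [194.  79.  56.] [26 28 28]
(490, 445) [139.  68.  14.] [37 41 44]
(500, 440) [146.  74.  24.] [35 37 43]
(480, 400) [196.  75.  71.] [28 33 38]
(520, 400) [185.  89.  74.] [28 31 37]
(545, 450) [171. 103.  48.] [38 38 41]
(535, 480) [172. 103.  32.] [37 39 39]
(515, 470) [162.  90.  24.] [47 44 40]
```

View pics/s3z.png

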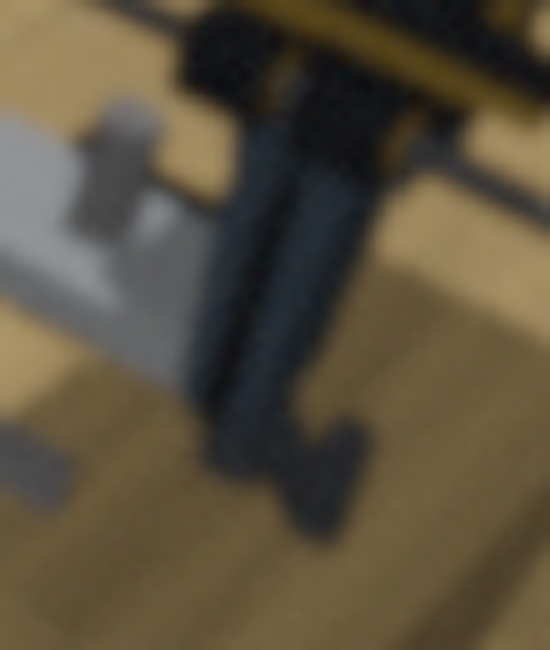

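View pics/w3z.png

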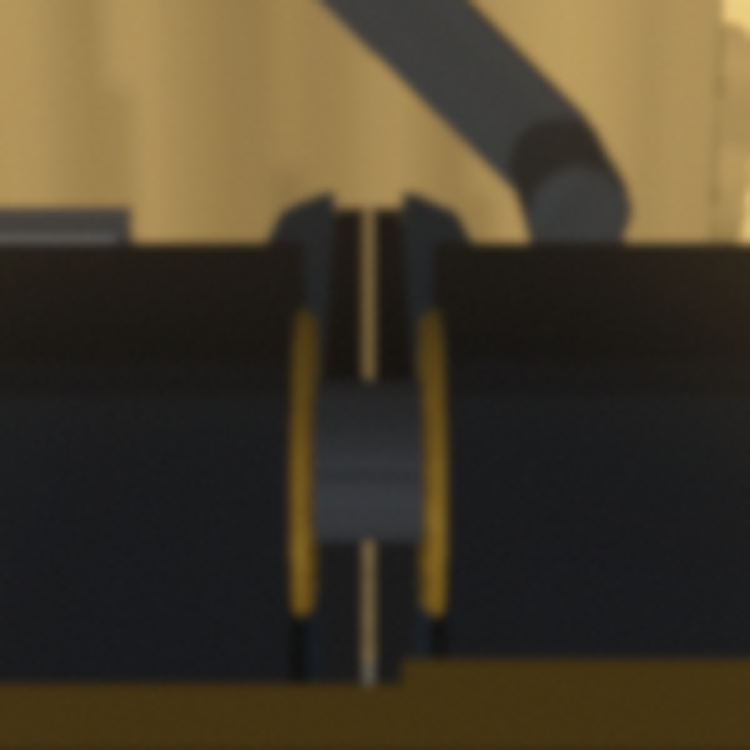

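Run:
```python
from h import *
import pickle
S=readout.state();R=toolR()
c,d,p=pickle.load(open('w3.pkl','rb'));cs=optics.camera_params('scene')
for k in (14,0,-10,-20):
  for z in(-16,0,16): print(k,z,proj(c,S['ee_pos']+R@np.array([k,13,z])).round(1),((proj(cs,S['ee_pos']+R@np.array([k,0,z]))-[180,160])*5).round())
for v in (205,208,210,212,215,218,225,240,260,280): print(v,[d[v,u].round(0) for u in(240,244,248,254,262,266)])
print(c['R']@toolR(), toolR().T@(-c['R'].T@c['t']-S['ee_pos']))
Q=lambda u,v: R.T@(unproj(c,u,v,d[v,u])-S['ee_pos'])
for u,v in[(246,212),(242,214),(264,212),(268,216),(246,225),(262,225),(240,240),(240,270),(254,250),(254,270)]: print(u,v,Q(u,v).round(1))
```

```text
14 -16 [274.2 195.1] [489. 466.]
14 0 [273.9 219.4] [474. 480.]
14 16 [273.6 242.9] [457. 494.]
0 -16 [275.6 200.5] [498. 441.]
0 0 [275.3 226.4] [482. 455.]
0 16 [274.9 251.3] [466. 469.]
-10 -16 [276.8 204.9] [504. 423.]
-10 0 [276.4 232. ] [488. 437.]
-10 16 [276.  258.1] [472. 451.]
-20 -16 [278.1 209.8] [510. 405.]
-20 0 [277.6 238.2] [494. 419.]
-20 16 [277.2 265.5] [478. 433.]
205 [np.float32(230.0), np.float32(230.0), np.float32(230.0), np.float32(230.0), np.float32(230.0), np.float32(230.0)]
208 [np.float32(229.0), np.float32(176.0), np.float32(230.0), np.float32(231.0), np.float32(177.0), np.float32(231.0)]
210 [np.float32(173.0), np.float32(173.0), np.float32(231.0), np.float32(232.0), np.float32(174.0), np.float32(174.0)]
212 [np.float32(170.0), np.float32(169.0), np.float32(174.0), np.float32(231.0), np.float32(170.0), np.float32(170.0)]
215 [np.float32(164.0), np.float32(165.0), np.float32(169.0), np.float32(231.0), np.float32(163.0), np.float32(164.0)]
218 [np.float32(92.0), np.float32(160.0), np.float32(164.0), np.float32(232.0), np.float32(159.0), np.float32(160.0)]

[... 272 characters left out ...]
0), np.float32(82.0), np.float32(80.0), np.float32(81.0), np.float32(78.0)]
280 [np.float32(77.0), np.float32(127.0), np.float32(127.0), np.float32(463.0), np.float32(125.0), np.float32(78.0)]
[[ 3.46747154e-04  9.99998548e-01  1.66825171e-03]
 [-2.32328010e-01 -1.54204528e-03  9.72636272e-01]
 [ 9.72637433e-01 -7.24840458e-04  2.32327138e-01]] [-1.92272900e+02 -6.12098164e-02 -6.47813398e+01]
246 212 [-28.5  -3.8 -17.3]
242 214 [-31.5  -5.8 -17.1]
264 212 [-27.9   5.3 -17.1]
268 216 [-35.8   7.  -17.4]
246 225 [-47.   -3.5 -16.5]
262 225 [-48.9   3.7 -17.1]
240 240 [-115.8   -3.3  -35.6]
240 270 [-120.7   -3.2  -30.1]
254 250 [-1.147e+02  1.000e-01 -3.250e+01]
254 270 [-117.8    0.   -28.7]
```

The tab did not move. Wrist depth puts the closed fingertips about 22 mm behind the TCP, where the notes say 14 mm ahead, so the fingers passed above the tab. I'll raise the arm and check how the fingertip position depends on the opening.

```bash
python3 -m creep '[{"translation":[-1,1,2.2],"delta_rot":[0,0,0]},{"translation":[-1,2.5,2.2],"delta_rot":[0,0,0]},{"translation":[-0.5,2.5,1],"delta_rot":[0,0,0]},{"translation":[0,0,0],"delta_rot":[0,0,0]},{"translation":[0,0,0],"delta_rot":[0,0,0]}]' 0
python3 -m creep '[{"translation":[0,0,0],"delta_rot":[0,0,0]},{"translation":[0,0,0],"delta_rot":[0,0,0]},{"translation":[0,0,0],"delta_rot":[0,0,0]}]'
python3 wb.py w4
python3 - <<'E'
from h import *
import pickle
S=readout.state();R=toolR()
c,d,p=pickle.load(open('w4.pkl','rb'))
us,vs=np.meshgrid(np.arange(512),np.arange(384));Q=(unproj(c,us,vs,d)-S['ee_pos'])@R
m=(d>60)&(d<215);
for v in range(180,260,6):
    print(v,[ (u,*Q[v,u].round(0).astype(int)) for u in range(150,260,10) if m[v,u]])
E
```

```text
time_s: 3.98
ee_pos: [638.5, 208.5, 198.1]
ee_rot: [-0.2, 64.8, 11.7]
force: [-0.3, -0.3, -0.2]
gripper_width: 30.9
time_s: 4.23
ee_pos: [638.4, 206.0, 196.1]
ee_rot: [-0.2, 65.0, 11.4]
force: [-0.5, 0.1, 0.4]
gripper_width: 45.6
bedpos [190.4 140.9  88.1] Fbed [-1.   0.3  1. ] t 4.28 w 45.4
180 []
186 []
192 []
198 []
204 []
210 [(200, np.int64(-25), np.int64(-27), np.int64(-18))]
216 [(190, np.int64(-35), np.int64(-31), np.int64(-17)), (200, np.int64(-34), np.int64(-26), np.int64(-17)), (210, np.int64(-23), np.int64(-23), np.int64(-14))]
222 [(150, np.int64(-110), np.int64(-26), np.int64(-38)), (190, np.int64(-45), np.int64(-29), np.int64(-18)), (200, np.int64(-40), np.int64(-25), np.int64(-16)), (210, np.int64(-23), np.int64(-23), np.int64(-11))]
228 [(150, np.int64(-112), np.int64(-26), np.int64(-38)), (180, np.int64(-53), np.int64(-32), np.int64(-17)), (190, np.int64(-54), np.int64(-27), np.int64(-18)), (200, np.int64(-49), np.int64(-24), np.int64(-16)), (210, np.int64(-24), np.int64(-23), np.int64(-7))]
234 [(150, np.int64(-115), np.int64(-25), np.int64(-37)), (180, np.int64(-6
[... 1611 characters left out ...]
int64(-32)), (240, np.int64(-116), np.int64(-3), np.int64(-33)), (250, np.int64(-115), np.int64(-1), np.int64(-32))]
258 [(150, np.int64(-117), np.int64(-25), np.int64(-32)), (160, np.int64(-117), np.int64(-22), np.int64(-32)), (170, np.int64(-118), np.int64(-20), np.int64(-32)), (180, np.int64(-117), np.int64(-18), np.int64(-32)), (190, np.int64(-118), np.int64(-15), np.int64(-32)), (200, np.int64(-117), np.int64(-13), np.int64(-32)), (210, np.int64(-117), np.int64(-10), np.int64(-32)), (220, np.int64(-116), np.int64(-8), np.int64(-31)), (230, np.int64(-117), np.int64(-6), np.int64(-32)), (240, np.int64(-117), np.int64(-3), np.int64(-31)), (250, np.int64(-117), np.int64(-1), np.int64(-32))]
```

View pics/w4.png

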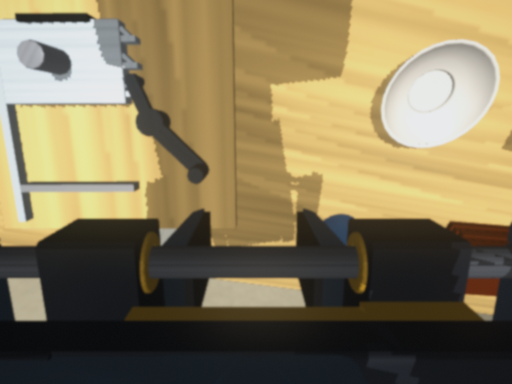

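At half opening the fingertips are symmetric (±23 mm) and again about 22 mm behind the reported TCP. Both cameras agree on this, so I'll plan with fingertip = ee − 22 mm along the tool x axis.

```bash
cat >> h.py <<'E'
K=-22.
def tipgo(x,y,z): bedgo(x,y,z+K)
def tip():
    B,o,_=bed();s=readout.state();print('tip bed',(B.T@(s['ee_pos']+toolR(s)[:,0]*K-o)).round(1),'Fbed',(B.T@s['force']).round(1),'t',round(s['time_s'],2),'w',round(s['gripper_width'],1))
E
python3 - <<'E'
from h import *
tip();tipgo(170,133,24)
E
```

```text
tip bed [190.4 140.9 110.1] Fbed [-1.   0.3  1. ] t 4.28 w 45.4
t 4.28 pos [638.6 206.  196.3] F [-1.4 -0.   0.5] w 45.4 q [ 18.  15.  99.  -5.  41. -80.]
 d_cm [ 1.91 -0.41 -8.66] rows>= 2.2 rv [0.002 0.001 0.002] rows>= 0.0
  /5 [ 0.38 -0.08 -1.73] [0.0003 0.0001 0.0003]
  /8 [ 0.24 -0.05 -1.08] [0.0002 0.0001 0.0002]
  /10 [ 0.19 -0.04 -0.87] [0.0002 0.0001 0.0002]
  /15 [ 0.13 -0.03 -0.58] [0.0001 0.     0.0001]
```

```bash
python3 -m creep '[{"translation":[0,0.2,-0.2],"delta_rot":[0,0,0]},{"translation":[0,0,-0.5],"delta_rot":[0,0,0]},{"translation":[0,0,-1],"delta_rot":[0,0,0]},{"translation":[0.4,-0.1,-1],"delta_rot":[0,0,0]},{"translation":[0.4,-0.1,-1],"delta_rot":[0,0,0]}]' -1
python3 -m creep '[{"translation":[0.4,-0.1,-1.5],"delta_rot":[0,0,0]},{"translation":[0.4,-0.1,-1.5],"delta_rot":[0,0,0]},{"translation":[0.4,-0.1,-1],"delta_rot":[0,0,0]},{"translation":[0,0,-0.8],"delta_rot":[0,0,0]},{"translation":[0,0,0],"delta_rot":[0,0,0]}]'
python3 - <<'E'
from h import *
tip()
p,d=optics.grab_frame('scene');crop(p,180,340,160,300,5,'pics/s4.png')
tip();tipgo(180,76,24)
E
```

```text
time_s: 4.7
ee_pos: [646.5, 206.7, 158.6]
ee_rot: [-0.2, 65.0, 11.5]
force: [-1.1, -0.8, -0.6]
gripper_width: 14.9
time_s: 5.12
ee_pos: [657.6, 203.3, 109.3]
ee_rot: [-0.3, 65.2, 11.4]
force: [-0.9, 0.3, -0.4]
gripper_width: 0.4
tip bed [170.1 134.4  23.6] Fbed [-0.9  0.5 -0. ] t 5.12 w 0.4
tip bed [171.3 134.6  24.7] Fbed [-0.2  0.2  0.3] t 5.17 w 0.1
t 5.17 pos [658.2 203.7 110.8] F [-0.4  0.2  0.2] w 0.1 q [ 18.  21. 104.  -5.  30. -80.]
 d_cm [ 1.99 -5.57  0.31] rows>= 1.4 rv [ 0.002 -0.     0.001] rows>= 0.0
  /5 [ 0.4  -1.11  0.06] [ 0.0003 -0.      0.0002]
  /8 [ 0.25 -0.7   0.04] [ 0.0002 -0.      0.0001]
  /10 [ 0.2  -0.56  0.03] [ 0.0002 -0.      0.0001]
  /15 [ 0.13 -0.37  0.02] [ 0.0001 -0.      0.0001]
```

View pics/s4.png

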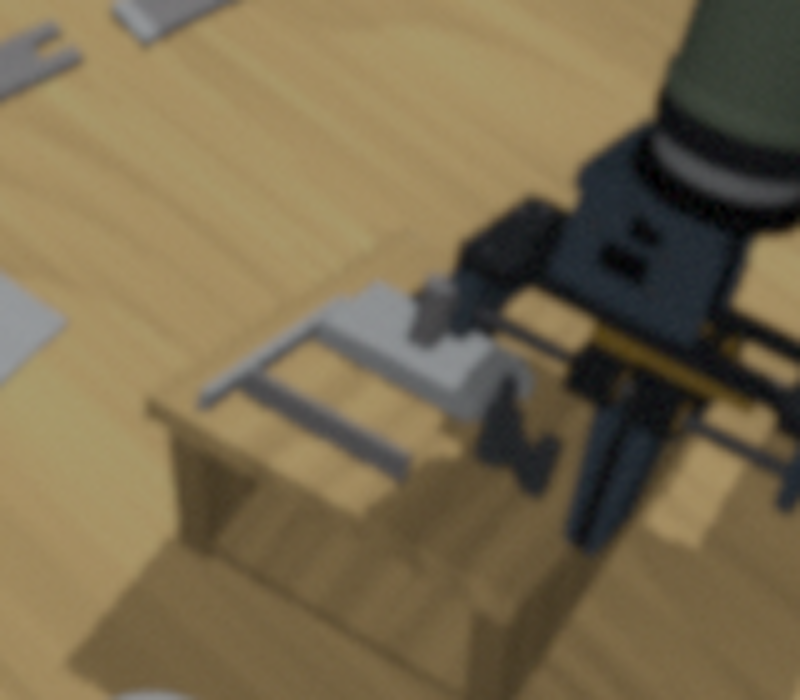

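```bash
python3 -m creep '[{"translation":[0.2,-0.8,0],"delta_rot":[0,0,0]},{"translation":[0.2,-0.8,0],"delta_rot":[0,0,0]},{"translation":[0.3,-0.8,0.05],"delta_rot":[0,0,0]},{"translation":[0.4,-0.8,0.05],"delta_rot":[0,0,0]},{"translation":[0.4,-0.8,0.05],"delta_rot":[0,0,0]}]'
python3 -m creep '[{"translation":[0.2,-0.6,0.05],"delta_rot":[0,0,0]},{"translation":[0.2,-0.5,0.05],"delta_rot":[0,0,0]},{"translation":[0,0,0],"delta_rot":[0,0,0]}]'
python3 - <<'E'
from h import *
tip()
p,d=optics.grab_frame('scene');crop(p,180,340,160,300,5,'pics/s5.png')
tip()
E
```

```text
time_s: 5.58
ee_pos: [676.1, 164.3, 116.8]
ee_rot: [-0.0, 64.5, 11.7]
force: [0.3, 2.8, 2.4]
gripper_width: 0.4
time_s: 5.83
ee_pos: [678.1, 151.6, 115.5]
ee_rot: [-0.2, 64.8, 11.4]
force: [0.8, -0.4, 0.9]
gripper_width: 0.7
tip bed [181.3  79.6  25.1] Fbed [ 1.1 -0.6  0.5] t 5.83 w 0.7
tip bed [180.6  80.1  24.8] Fbed [-0.1  0.5 -0.4] t 5.88 w 0.1
```

View pics/s5.png

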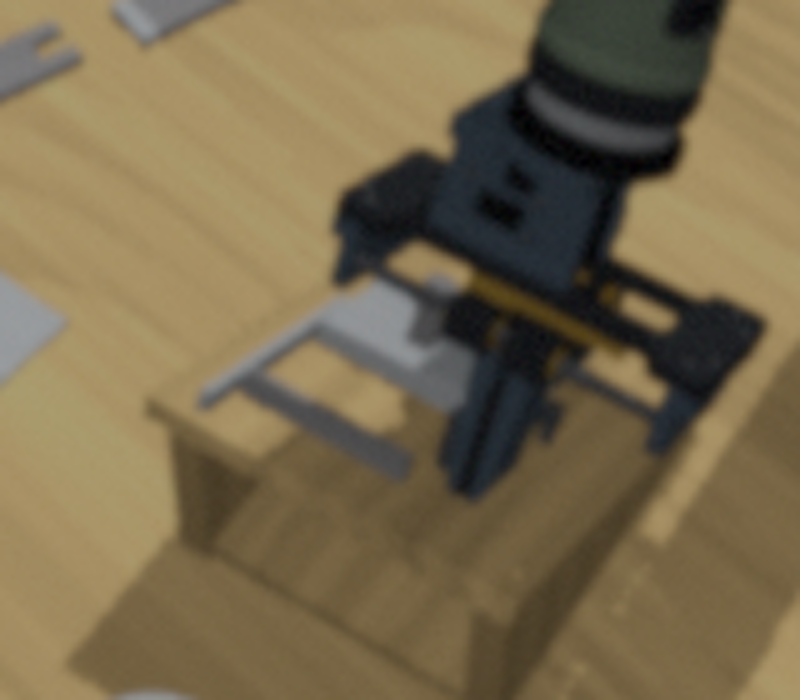

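The pawl is turning: its tooth end now shows at (545,410). I'll push on to the stop, watching the force.

```bash
python3 -m creep '[{"translation":[0.05,-0.4,0],"delta_rot":[0,0,0]},{"translation":[0.05,-0.3,0],"delta_rot":[0,0,0]},{"translation":[0,0,0],"delta_rot":[0,0,0]}]'
python3 -c "
from h import *;tip()"
python3 -m creep '[{"translation":[0.05,-0.3,0],"delta_rot":[0,0,0]},{"translation":[0.05,-0.2,0],"delta_rot":[0,0,0]},{"translation":[0,0,0],"delta_rot":[0,0,0]}]'
python3 -c "
from h import *;tip()"
```

```text
time_s: 6.13
ee_pos: [678.5, 145.7, 114.5]
ee_rot: [-0.2, 64.9, 11.5]
force: [0.8, 0.9, -0.0]
gripper_width: 0.5
tip bed [180.2  73.7  24.6] Fbed [ 0.8  0.7 -0.4] t 6.13 w 0.5
time_s: 6.38
ee_pos: [678.8, 144.2, 114.6]
ee_rot: [0.6, 64.9, 12.2]
force: [-2.2, 13.3, 0.5]
gripper_width: 0.6
tip bed [180.1  72.1  24.7] Fbed [ 0.7 13.4  0.2] t 6.38 w 0.6
```

The force rose to 13 N, so the pawl is at its stop. I'll retract and look.

```bash
python3 -m creep '[{"translation":[-0.2,1,0],"delta_rot":[0,0,0]},{"translation":[-0.2,1,0.5],"delta_rot":[0,0,0]},{"translation":[-0.8,1,2],"delta_rot":[0,0,0]},{"translation":[-1.5,0,3],"delta_rot":[0,0,0]},{"translation":[-1.5,-0.5,3],"delta_rot":[0,0,0]}]'
python3 -m creep '[{"translation":[-3,-1.5,0],"delta_rot":[0,0,0]},{"translation":[-3,-2,0],"delta_rot":[0,0,0]},{"translation":[-2,-2,0],"delta_rot":[0,0,0]},{"translation":[0,0,0],"delta_rot":[0,0,0]},{"translation":[0,0,0],"delta_rot":[0,0,0]}]'
python3 wb.py w5
python3 - <<'E'
from h import *
import pickle
c=pickle.load(open('w5.pkl','rb'))[0];B,o,s=bed()
for X in [(165,100,48),(179,55,48),(130,65,15),(84+s,0,49),(0,0,9)]: print(X,proj(c,B@np.array(X)+o).round(1))
tip()
E
```

```text
time_s: 6.8
ee_pos: [636.4, 166.6, 199.0]
ee_rot: [-0.3, 65.1, 11.6]
force: [0.6, 0.9, 0.7]
gripper_width: 0.6
time_s: 7.22
ee_pos: [556.8, 110.0, 200.1]
ee_rot: [-0.2, 64.9, 11.4]
force: [0.6, 0.0, -0.6]
gripper_width: 0.5
bedpos [103.   63.9 133.2] Fbed [-0.3  1.1  0.3] t 7.27 w 0.8
(165, 100, 48) [294.7 262.9]
(179, 55, 48) [244.3 277.3]
(130, 65, 15) [255.2 214.6]
(np.float64(87.95885703997601), 0, 49) [177.4 178.1]
(0, 0, 9) [181.9  72.5]
tip bed [103.   63.9 155.2] Fbed [-0.3  1.1  0.3] t 7.27 w 0.8
```

View pics/w5.png

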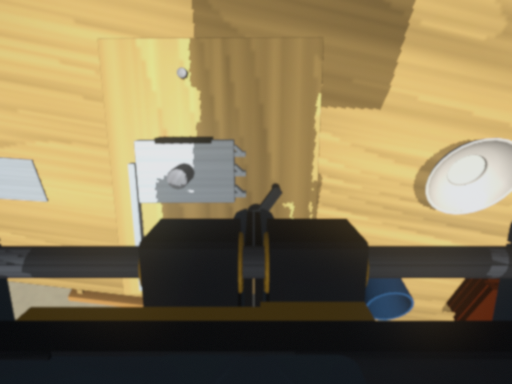

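The pawl's tooth end now points outward at (275,190), so it is flipped. The fitted pin (182,72) and knob (177,178) match the picture. Next I go down-slope of the knob.

Run:
```python
from h import *
tipgo(50,0,70);tipgo(50,0,26)
```

```text
t 7.27 pos [558.  110.7 200.3] F [-0.6  1.   0.1] w 0.8 q [ 10.   5. 111.   1.  39. -93.]
 d_cm [ 0.12 -6.5  -9.96] rows>= 2.9 rv [0.001 0.003 0.001] rows>= 0.0
  /5 [ 0.02 -1.3  -1.99] [0.0002 0.0007 0.0002]
  /8 [ 0.01 -0.81 -1.25] [0.0001 0.0004 0.0001]
  /10 [ 0.01 -0.65 -1.  ] [0.0001 0.0003 0.0001]
  /15 [ 0.01 -0.43 -0.66] [0.0001 0.0002 0.0001]
t 7.27 pos [558.  110.7 200.3] F [-0.6  1.   0.1] w 0.8 q [ 10.   5. 111.   1.  39. -93.]
 d_cm [  1.94  -6.12 -13.95] rows>= 3.7 rv [0.001 0.003 0.001] rows>= 0.0
  /5 [ 0.39 -1.22 -2.79] [0.0002 0.0007 0.0002]
  /8 [ 0.24 -0.77 -1.74] [0.0001 0.0004 0.0001]
  /10 [ 0.19 -0.61 -1.4 ] [0.0001 0.0003 0.0001]
  /15 [ 0.13 -0.41 -0.93] [0.0001 0.0002 0.0001]
```

```bash
python3 -m creep '[{"translation":[-1.5,-2.2,-1.3],"delta_rot":[0,0,0]},{"translation":[-1,-2.2,-2],"delta_rot":[0,0,0]},{"translation":[0.5,-2.1,-2.2],"delta_rot":[0,0,0]},{"translation":[1,0,-2.2],"delta_rot":[0,0,0]},{"translation":[1.1,0,-2.3],"delta_rot":[0,0,0]}]'
python3 -m creep '[{"translation":[0.9,0.2,-2],"delta_rot":[0,0,0]},{"translation":[0.8,0.2,-1.8],"delta_rot":[0,0,0]},{"translation":[0,0,0],"delta_rot":[0,0,0]},{"translation":[0,0,0],"delta_rot":[0,0,0]}]'
python3 wb.py w6
python3 - <<'E'
from h import *
tip();tipgo(50,0,26)
p,d=optics.grab_frame('scene');crop(p,180,340,160,300,5,'pics/s6.png')
E
```

```text
time_s: 7.68
ee_pos: [560.2, 45.1, 99.2]
ee_rot: [-0.3, 64.8, 11.4]
force: [0.6, -0.2, -0.3]
gripper_width: 0.4
time_s: 8.02
ee_pos: [577.0, 50.4, 60.7]
ee_rot: [-0.2, 64.9, 11.6]
force: [0.1, -0.2, -0.4]
gripper_width: 0.6
bedpos [49.8  1.1  4.4] Fbed [0.4 0.3 1.1] t 8.07 w 0.9
tip bed [49.8  1.1 26.4] Fbed [0.4 0.3 1.1] t 8.07 w 0.9
t 8.07 pos [576.8  50.4  61. ] F [-0.2  0.2  1.1] w 0.9 q [   1.   16.  121.   14.   18. -113.]
 d_cm [ 0.06 -0.1  -0.03] rows>= 0.0 rv [ 0.001  0.002 -0.   ] rows>= 0.0
  /5 [ 0.01 -0.02 -0.01] [ 0.0002  0.0003 -0.    ]
  /8 [ 0.01 -0.01 -0.  ] [ 0.0001  0.0002 -0.    ]
  /10 [ 0.01 -0.01 -0.  ] [ 0.0001  0.0002 -0.    ]
  /15 [ 0.   -0.01 -0.  ] [ 0.0001  0.0001 -0.    ]
```

View pics/s6.png

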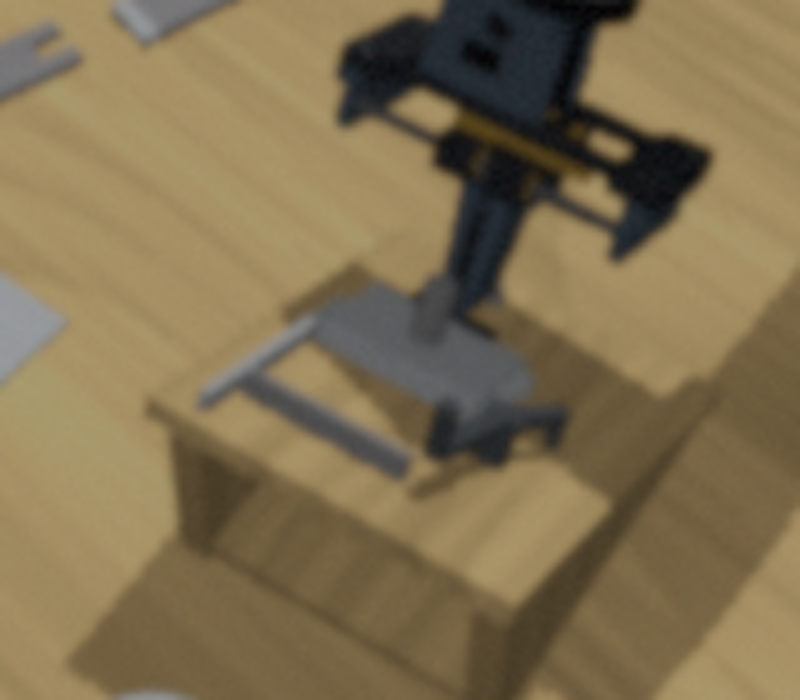

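The tab sits inward at (445,420), where the fully flipped position was predicted (446,407). The fingers are just down-slope of the knob, so I push up-slope.

```bash
python3 -m creep '[{"translation":[0.71,0.15,0.34],"delta_rot":[0,0,0]},{"translation":[0.71,0.15,0.34],"delta_rot":[0,0,0]},{"translation":[0.71,0.15,0.34],"delta_rot":[0,0,0]},{"translation":[0.71,0.15,0.34],"delta_rot":[0,0,0]}]'
python3 -c "
from h import *;tip()"
python3 -m creep '[{"translation":[0.62,0.13,0.3],"delta_rot":[0,0,0]},{"translation":[0.62,0.13,0.3],"delta_rot":[0,0,0]},{"translation":[0.62,0.13,0.3],"delta_rot":[0,0,0]}]'
python3 -c "
from h import *;tip()"
```

```text
time_s: 8.45
ee_pos: [603.2, 56.1, 74.7]
ee_rot: [-0.1, 65.1, 11.6]
force: [-5.3, -0.7, -2.3]
gripper_width: 0.3
tip bed [80.1  1.3 27.4] Fbed [-5.9  0.4  0.1] t 8.45 w 0.3
time_s: 8.7
ee_pos: [622.5, 60.1, 84.0]
ee_rot: [-0.1, 65.0, 11.6]
force: [-2.9, -0.7, -4.5]
gripper_width: 0.6
tip bed [101.9   1.3  27.4] Fbed [-4.6 -0.1 -2.8] t 8.7 w 0.6
```

```bash
python3 -m creep '[{"translation":[0.44,0.09,0.21],"delta_rot":[0,0,0]},{"translation":[0.35,0.07,0.17],"delta_rot":[0,0,0]},{"translation":[0.18,0.04,0.08],"delta_rot":[0,0,0]},{"translation":[0,0,0],"delta_rot":[0,0,0]}]'
python3 -c "
from h import *;tip()"
python3 -m creep '[{"translation":[0.18,0.04,0.08],"delta_rot":[0,0,0]},{"translation":[0.18,0.04,0.08],"delta_rot":[0,0,0]},{"translation":[0,0,0],"delta_rot":[0,0,0]}]'
python3 -c "
from h import *;tip()"
```

```text
time_s: 9.03
ee_pos: [633.3, 61.9, 89.4]
ee_rot: [-0.2, 64.8, 11.5]
force: [-1.3, -0.6, -2.3]
gripper_width: 0.6
tip bed [114.    0.9  27.8] Fbed [-2.2 -0.3 -1.5] t 9.03 w 0.6
time_s: 9.28
ee_pos: [636.4, 62.6, 91.0]
ee_rot: [-0.2, 64.8, 11.5]
force: [-2.5, -1.6, -2.4]
gripper_width: 0.1
tip bed [117.6   0.9  27.8] Fbed [-3.5 -1.1 -1. ] t 9.28 w 0.1
```

```bash
python3 -m creep '[{"translation":[0.18,0.04,0.08],"delta_rot":[0,0,0]},{"translation":[0.18,0.04,0.08],"delta_rot":[0,0,0]},{"translation":[0,0,0],"delta_rot":[0,0,0]}]'
python3 -c "
from h import *;tip()"
```

```text
time_s: 9.53
ee_pos: [639.1, 63.3, 92.1]
ee_rot: [-0.2, 65.0, 11.5]
force: [-5.4, -2.7, -0.6]
gripper_width: 0.5
tip bed [120.6   1.   27.6] Fbed [-5.5 -1.5  1.9] t 9.53 w 0.5
```

```bash
python3 -m creep '[{"translation":[0.18,0.04,0.08],"delta_rot":[0,0,0]},{"translation":[0.09,0.02,0.04],"delta_rot":[0,0,0]},{"translation":[0,0,0],"delta_rot":[0,0,0]}]'
python3 -c "
from h import *;tip()"
```

```text
time_s: 9.78
ee_pos: [639.1, 63.4, 92.0]
ee_rot: [-0.1, 65.3, 11.6]
force: [-11.8, -5.6, 1.8]
gripper_width: 0.7
tip bed [120.7   1.1  27.5] Fbed [-10.7  -3.1   7. ] t 9.78 w 0.7
```

Force is 11 N with no further motion, so the clamp is at its stop. I'll back off down-slope, then lift.

```bash
python3 -m creep '[{"translation":[-1,-0.2,-0.45],"delta_rot":[0,0,0]},{"translation":[-1.5,-0.3,0],"delta_rot":[0,0,0]},{"translation":[-2,-0.3,2],"delta_rot":[0,0,0]},{"translation":[-1.7,-0.3,3.6],"delta_rot":[0,0,0]},{"translation":[-1.7,-0.3,3.6],"delta_rot":[0,0,0]}]'
python3 -m creep '[{"translation":[-1.7,-3,2],"delta_rot":[0,0,0]},{"translation":[-1.5,-3.5,2],"delta_rot":[0,0,0]},{"translation":[0,-3.5,0],"delta_rot":[0,0,0]},{"translation":[0,0,0],"delta_rot":[0,0,0]},{"translation":[0,0,0],"delta_rot":[0,0,0]}]'
python3 wb.py w7
python3 - <<'E'
from h import *
import pickle
c=pickle.load(open('w7.pkl','rb'))[0];B,o,s=bed()
for X in [(179,55,48),(130,65,15),(144,0,49),(0,0,9),(115,-45,15),(115,45,15)]: print(X,proj(c,B@np.array(X)+o).round(1))
p,d=optics.grab_frame('top');crop(p,165,275,115,230,5,'pics/t7.png')
ct=optics.camera_params('top')
print([((proj(ct,B@np.array(X)+o)-[165,115])*5).round() for X in [(179,55,48),(144,0,49),(115,-45,15),(115,45,15)]])
E
```

```text
time_s: 10.2
ee_pos: [564.0, 50.0, 182.6]
ee_rot: [-0.2, 64.7, 11.4]
force: [1.2, -0.1, 1.1]
gripper_width: 0.5
time_s: 10.62
ee_pos: [533.7, -51.1, 222.7]
ee_rot: [-0.5, 64.6, 11.0]
force: [-0.3, 0.2, 0.3]
gripper_width: 0.1
bedpos [ 60.5 -88.1 176.7] Fbed [ 0.3 -0.3 -0.1] t 10.67 w 0.3
(179, 55, 48) [391.7 291.9]
(130, 65, 15) [393.2 236.9]
(144, 0, 49) [341.6 261.7]
(0, 0, 9) [340.1 117.3]
(115, -45, 15) [294.7 224.4]
(115, 45, 15) [376.3 224.2]
[array([170., 188.]), array([286., 229.]), array([377., 251.]), array([219., 288.])]
```

View pics/w7.png

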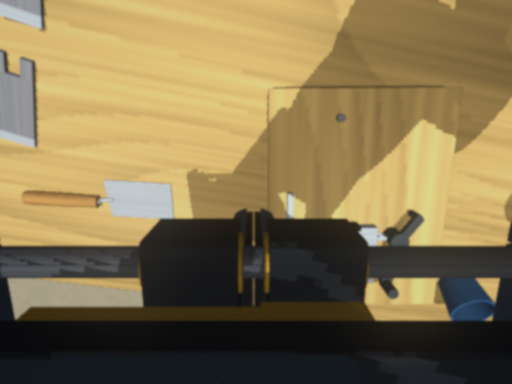

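View pics/t7.png

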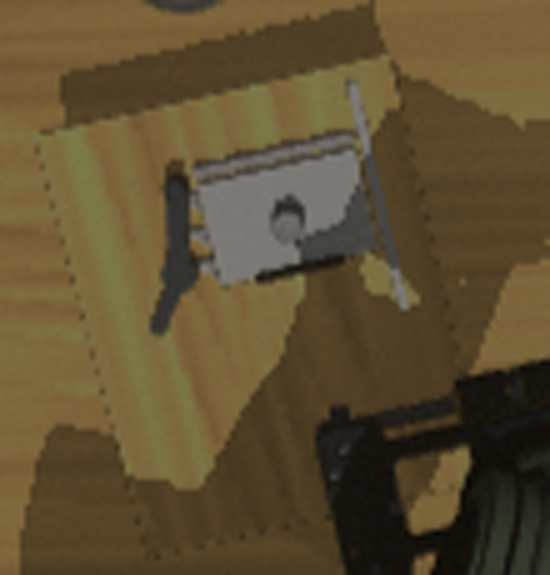

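The clamp is at the back stop: knob at (287,225) in the crop against a predicted (286,229). The pawl is flipped. Next is the blade.

Run:
```python
from h import *
a=np.array([-.982,.19,0]); go([640,-322,230],Rt([0,0,-1],np.cross([0,0,1],a)))
```

```text
t 10.72 pos [532.7 -48.7 221. ] F [0.2 0.4 0.1] w 0.7 q [ -13.    2.  112.   15.   44. -123.]
 d_cm [ 10.73 -27.33   0.9 ] rows>= 7.2 rv [-0.001  0.443 -0.389] rows>= 4.8
  /5 [ 2.15 -5.47  0.18] [-0.0002  0.0886 -0.0777]
  /8 [ 1.34 -3.42  0.11] [-0.0001  0.0554 -0.0486]
  /10 [ 1.07 -2.73  0.09] [-0.0001  0.0443 -0.0389]
  /15 [ 0.72 -1.82  0.06] [-0.0001  0.0295 -0.0259]
```

```bash
python3 -m creep '[{"translation":[1.3,-3,0.3],"delta_rot":[0,0.05,-0.045]},{"translation":[1.4,-3.4,0.3],"delta_rot":[0,0.055,-0.05]},{"translation":[1.4,-3.4,0.1],"delta_rot":[0,0.055,-0.05]},{"translation":[1.4,-3.4,0.1],"delta_rot":[0,0.055,-0.05]},{"translation":[1.4,-3.4,0.1],"delta_rot":[0,0.055,-0.05]}]' 1
python3 -m creep '[{"translation":[1.3,-3.4,0],"delta_rot":[0,0.055,-0.05]},{"translation":[1.3,-3.4,0],"delta_rot":[0,0.055,-0.05]},{"translation":[1.2,-3.4,0],"delta_rot":[0,0.055,-0.045]},{"translation":[0,-0.5,0],"delta_rot":[0,0,0]},{"translation":[0,0,0],"delta_rot":[0,0,0]}]'
python3 -m creep '[{"translation":[0,0,0],"delta_rot":[0,0,0]},{"translation":[0,0,0],"delta_rot":[0,0,0]}]'
python3 wb.py w8
```

```text
time_s: 11.13
ee_pos: [602.5, -214.5, 229.3]
ee_rot: [6.8, 80.3, 4.1]
force: [0.8, -0.4, 0.1]
gripper_width: 30.8
time_s: 11.55
ee_pos: [640.9, -322.1, 225.5]
ee_rot: [19.9, 89.8, 8.9]
force: [0.2, 0.8, 0.4]
gripper_width: 64.2
time_s: 11.72
ee_pos: [638.9, -319.6, 229.7]
ee_rot: [8.1, 89.6, -2.8]
force: [0.7, 0.0, -0.3]
gripper_width: 77.8
bedpos [ 108.1 -373.9  164. ] Fbed [-0.2  0.4  0.1] t 11.77 w 81.9
```

View pics/w8.png

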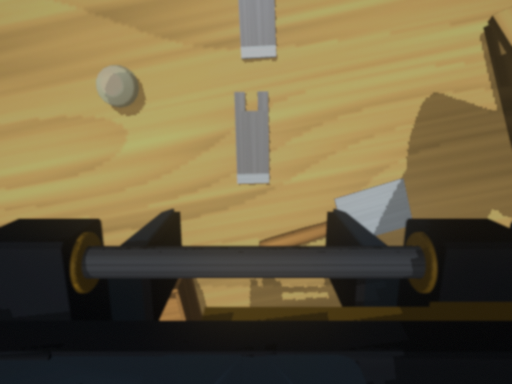

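The wrist view shows the notched blade at (252,138) with its notch up, toward the robot. The plain blade is above it at (257,25), and the spatula handle is well beyond at (262,243). I'll measure the blade by mask.

```bash
cat > blade.py <<'E'
from h import *
import pickle,sys
c,d,p=pickle.load(open('w8.pkl','rb'))
x0,y0,x1,y1=222,85,284,195
g=p[y0:y1,x0:x1];hsv=cv2.cvtColor(g,cv2.COLOR_RGB2HSV);m=((hsv[...,1]<60)).astype(np.uint8)
cs,_=cv2.findContours(m,cv2.RETR_EXTERNAL,cv2.CHAIN_APPROX_NONE);k=max(cs,key=cv2.contourArea)
print('area',cv2.contourArea(k),cv2.boundingRect(k))
pts=np.array([ray(c,u+x0,v+y0,(0,0,6),(0,0,1))[:2] for u,v in k[:,0]],np.float32)
r=cv2.minAreaRect(pts);print(r);b=cv2.boxPoints(r);print(b.round(1))
C=np.array(r[0]); e=[b[1]-b[0],b[2]-b[1]];L=max(e,key=np.linalg.norm);L=L/np.linalg.norm(L);L*=-np.sign(L[0])
print('center',C,'x dir',L,'yaw',np.degrees(np.arctan2(L[1],L[0])))
np.save('blade.npy',[*C,*L])
ct=optics.camera_params('top');print('top proj',proj(ct,[*C,6]))
E
python3 blade.py
python3 - <<'E'
from h import *
c=optics.camera_params('top')
B=lambda x,y:(330+x/5,155+y/5)
P=np.array([ray(c,*B(*q),(0,0,6),(0,0,1)) for q in [(100,42),(166,48),(148,233),(80,224)]]);print('top',P.mean(0),(P[2]+P[3]-P[0]-P[1])/2)
E
```

```text
area 2612.5 (13, 6, 35, 93)
((603.1388549804688, -313.97564697265625), (40.32253646850586, 110.74215698242188), 80.28272247314453)
[[ 545.2 -324.5]
 [ 654.3 -343.2]
 [ 661.1 -303.4]
 [ 552.  -284.8]]
center [ 603.13885498 -313.97564697] x dir [-0.9856526   0.16878639] yaw 170.28273
top proj [353.78724965 181.99401633]
top [ 602.447846   -316.65162088    6.        ] [-110.78793133   18.70836659    0.        ]
```

Run:
```python
from h import *
import pickle
c,d,p=pickle.load(open('w8.pkl','rb'));S=readout.state();R=toolR()
for reg in [(200,225,90,180),(280,310,90,180),(240,262,120,170)]:
    us,vs=np.meshgrid(np.arange(*reg[:2]),np.arange(*reg[2:]));P=unproj(c,us.ravel(),vs.ravel(),d[reg[2]:reg[3],reg[0]:reg[1]].ravel());print('z',np.median(P[:,2]),P[:,2].std())
us,vs=np.meshgrid(np.arange(512),np.arange(384));Q=(unproj(c,us,vs,d)-S['ee_pos'])@R
for v in range(206,226,2): print(v,[(u,*Q[v,u].round(0).astype(int)) for u in list(range(160,181,4))+list(range(330,350,4)) if d[v,u]<200])
L=np.load('blade.npy')[2:];L=np.array([*L,0]);T=Rt([0,0,-1],np.cross([0,0,1],L))
go([603,-314.5,50],T); go([603,-314.5,-20],T)
```

```text
z 0.7666462466850472 31.907194415563573
z 0.7658857226470506 30.235612540539666
z 6.750754413253579 24.98421989126554
206 []
208 [(172, np.int64(-21), np.int64(-43), np.int64(-18)), (334, np.int64(-20), np.int64(43), np.int64(-17))]
210 [(168, np.int64(-26), np.int64(-43), np.int64(-18)), (172, np.int64(-24), np.int64(-42), np.int64(-18)), (334, np.int64(-21), np.int64(43), np.int64(-17)), (338, np.int64(-26), np.int64(43), np.int64(-18)), (342, np.int64(-24), np.int64(46), np.int64(-17))]
212 [(160, np.int64(-27), np.int64(-47), np.int64(-17)), (164, np.int64(-28), np.int64(-45), np.int64(-18)), (168, np.int64(-28), np.int64(-43), np.int64(-18)), (172, np.int64(-25), np.int64(-42), np.int64(-17)), (176, np.int64(-23), np.int64(-40), np.int64(-16)), (330, np.int64(-23), np.int64(40), np.int64(-16)), (334, np.int64(-23), np.int64(42), np.int64(-16)), (338, np.int64(-28), np.int64(43), np.int64(-17)), (342, np.int64(-29), np.int64(45), np.int64(-18)), (346, np.int64(-27), np.int64(47), np.int64(-17))]
214 [(160, np.int64(-32), np.int64(-46), np.int64(-18)), (164, np.int64(-33), np.int6
[... 3279 characters left out ...]
[-0.3  0.3  0. ] w 81.9 q [ -28.   30.   65.    0.   84. -107.]
 d_cm [ -3.57   0.52 -18.03] rows>= 4.5 rv [0.001 0.007 0.02 ] rows>= 0.2
  /5 [-0.71  0.1  -3.61] [0.0001 0.0014 0.0041]
  /8 [-0.45  0.07 -2.25] [0.0001 0.0009 0.0026]
  /10 [-0.36  0.05 -1.8 ] [0.0001 0.0007 0.002 ]
  /15 [-0.24  0.03 -1.2 ] [0.     0.0005 0.0014]
t 11.77 pos [ 638.7 -319.7  230.3] F [-0.3  0.3  0. ] w 81.9 q [ -28.   30.   65.    0.   84. -107.]
 d_cm [ -3.57   0.52 -25.03] rows>= 6.2 rv [0.001 0.007 0.02 ] rows>= 0.2
  /5 [-0.71  0.1  -5.01] [0.0001 0.0014 0.0041]
  /8 [-0.45  0.07 -3.13] [0.0001 0.0009 0.0026]
  /10 [-0.36  0.05 -2.5 ] [0.0001 0.0007 0.002 ]
  /15 [-0.24  0.03 -1.67] [0.     0.0005 0.0014]
```

```bash
python3 -m creep '[{"translation":[-0.7,0.1,-3],"delta_rot":[0,0.002,0.004]},{"translation":[-0.7,0.1,-3.8],"delta_rot":[0,0.002,0.004]},{"translation":[-0.7,0.1,-3.8],"delta_rot":[0,0.001,0.004]},{"translation":[-0.7,0.1,-3.8],"delta_rot":[0,0.001,0.004]},{"translation":[-0.7,0.1,-3.8],"delta_rot":[0,0.001,0.004]}]' 0.4
python3 -m creep '[{"translation":[0,0,-2.5],"delta_rot":[0,0,0]},{"translation":[0,0,-1.5],"delta_rot":[0,0,0]},{"translation":[0,0,0],"delta_rot":[0,0,0]},{"translation":[0,0,0],"delta_rot":[0,0,0]}]'
python3 wb.py w9
python3 - <<'E'
from h import *
L=np.load('blade.npy')[2:];L=np.array([*L,0]);T=Rt([0,0,-1],np.cross([0,0,1],L))
go([603,-314.5,-18.5],T)
p,d=optics.grab_frame('scene');crop(p,140,260,110,220,6,'pics/s9.png')
E
```

```text
time_s: 12.18
ee_pos: [603.3, -315.3, 47.8]
ee_rot: [-38.1, 89.8, -47.8]
force: [0.9, -0.5, -0.4]
gripper_width: 63.5
time_s: 12.52
ee_pos: [603.6, -315.8, 8.2]
ee_rot: [-116.3, 89.9, -126.1]
force: [-0.4, -0.4, 0.5]
gripper_width: 63.8
bedpos [ -14.9 -363.9  -22.5] Fbed [0.8 0.3 1.3] t 12.57 w 63.7
t 12.57 pos [ 604.6 -316.5    9.4] F [0.1 0.4 1.5] w 63.7 q [ -29.   36.   88.   -0.   56. -109.]
 d_cm [-0.16  0.2  -2.79] rows>= 0.7 rv [0.002 0.002 0.002] rows>= 0.0
  /5 [-0.03  0.04 -0.56] [0.0004 0.0004 0.0003]
  /8 [-0.02  0.03 -0.35] [0.0003 0.0002 0.0002]
  /10 [-0.02  0.02 -0.28] [0.0002 0.0002 0.0002]
  /15 [-0.01  0.01 -0.19] [0.0001 0.0001 0.0001]
```

View pics/w9.png

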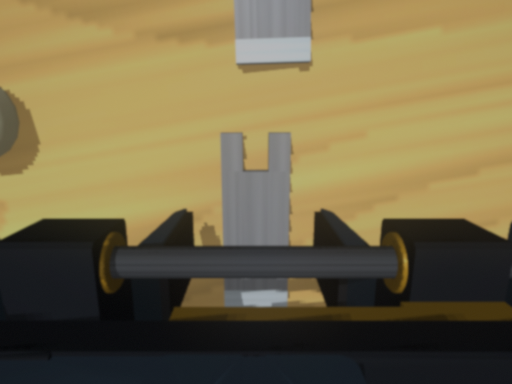

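View pics/s9.png

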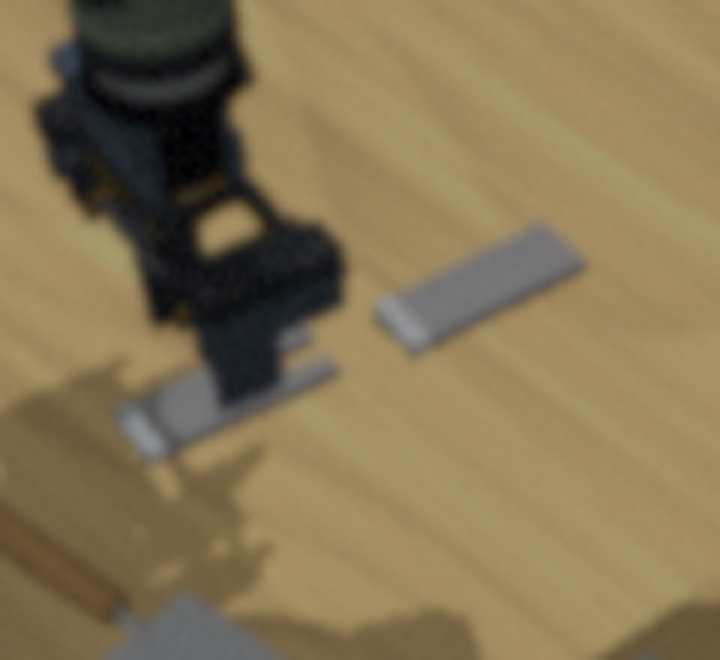

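The fingers straddle the blade at mid-length, so I'll descend slowly.

```bash
python3 -m creep '[{"translation":[-0.1,0.1,-0.8],"delta_rot":[0,0,0]},{"translation":[0,0.05,-0.8],"delta_rot":[0,0,0]},{"translation":[0,0,-0.5],"delta_rot":[0,0,0]},{"translation":[0,0,-0.2],"delta_rot":[0,0,0]},{"translation":[0,0,0],"delta_rot":[0,0,0]}]'
python3 -m creep '[{"translation":[0,0,-0.2],"delta_rot":[0,0,0]},{"translation":[0,0,-0.1],"delta_rot":[0,0,0]},{"translation":[0,0,0],"delta_rot":[0,0,0]}]'
python3 wb.py w10
python3 - <<'E'
from h import *
import pickle
c,d,p=pickle.load(open('w10.pkl','rb'))
crop(p,150,350,120,320,4,'pics/w10c.png')
S=readout.state();print(S['ee_pos'],S['force'])
E
```

```text
time_s: 13.03
ee_pos: [602.2, -315.0, -16.7]
ee_rot: [-171.3, 89.9, 178.9]
force: [-0.1, -0.3, 0.1]
gripper_width: 63.7
time_s: 13.28
ee_pos: [602.7, -315.4, -18.9]
ee_rot: [-138.7, 89.9, -148.6]
force: [0.4, -0.1, 0.4]
gripper_width: 63.6
bedpos [ -28.2 -362.4  -47.3] Fbed [-0.3 -0.2  0.8] t 13.33 w 64.0
[ 602.80643726 -315.39847362  -18.76848005] [-0.49151371 -0.32155967  0.57998978]
```

View pics/w10c.png

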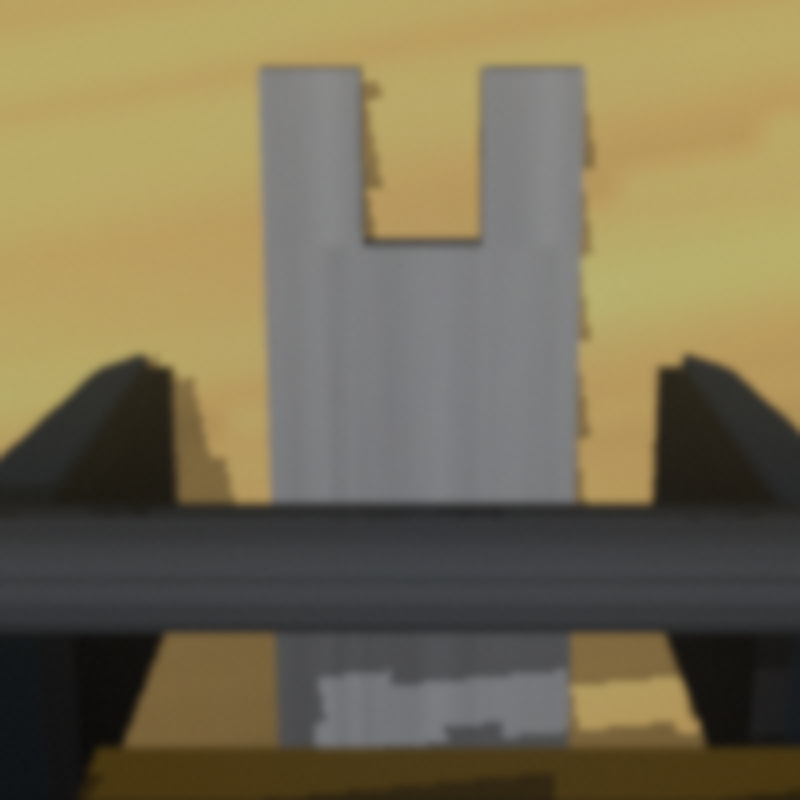

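```bash
python3 -m creep '[{"translation":[0,0,-0.1],"delta_rot":[0,0,0]},{"translation":[0,0,0],"delta_rot":[0,0,0]},{"translation":[0,0,0],"delta_rot":[0,0,0]},{"translation":[0,0,0],"delta_rot":[0,0,0]},{"translation":[0,0,0],"delta_rot":[0,0,0]}]' -0.5 15
python3 -m creep '[{"translation":[0,0,0],"delta_rot":[0,0,0]},{"translation":[0,0,0],"delta_rot":[0,0,0]}]' -1 35
python3 -m creep '[{"translation":[0,0,0],"delta_rot":[0,0,0]},{"translation":[0,0,0],"delta_rot":[0,0,0]}]'
```

```text
time_s: 13.75
ee_pos: [602.8, -315.2, -19.7]
ee_rot: [-131.0, 89.9, -140.9]
force: [0.4, -0.4, -1.0]
gripper_width: 39.5
time_s: 13.92
ee_pos: [602.8, -315.3, -19.7]
ee_rot: [-130.8, 89.9, -140.7]
force: [-0.7, -0.2, 0.2]
gripper_width: 39.3
time_s: 14.08
ee_pos: [602.8, -315.3, -19.7]
ee_rot: [-133.2, 89.9, -143.1]
force: [-0.7, 1.2, 0.6]
gripper_width: 39.4
```

Gripped at 39.4 mm. Lifting.

```bash
python3 -m creep '[{"translation":[0,0,0.5],"delta_rot":[0,0,0]},{"translation":[0,0,1],"delta_rot":[0,0,0]},{"translation":[0,0,2],"delta_rot":[0,0,0]},{"translation":[-1,0,3],"delta_rot":[0,0,0]},{"translation":[-1,1,3.5],"delta_rot":[0,0,0]}]'
python3 -m creep '[{"translation":[-1,2,3.5],"delta_rot":[0,0,0]},{"translation":[-1,2,3],"delta_rot":[0,0,0]},{"translation":[0,1,2],"delta_rot":[0,0,0]},{"translation":[0,0,0],"delta_rot":[0,0,0]},{"translation":[0,0,0],"delta_rot":[0,0,0]}]'
python3 wb.py w11
python3 - <<'E'
from h import *
import pickle
c,d,p=pickle.load(open('w11.pkl','rb'))
crop(p,150,350,120,320,4,'pics/w11c.png')
p,d=optics.grab_frame('scene');crop(p,140,290,50,200,5,'pics/s11.png')
S=readout.state();print(S['ee_pos'],S['force'],S['gripper_width'])
E
```

```text
time_s: 14.5
ee_pos: [581.7, -306.2, 80.0]
ee_rot: [-162.8, 89.8, -172.7]
force: [0.8, 0.4, -0.7]
gripper_width: 39.2
time_s: 14.92
ee_pos: [563.4, -255.6, 167.0]
ee_rot: [-41.5, 89.8, -51.3]
force: [-0.3, -0.5, -2.7]
gripper_width: 39.8
bedpos [  24.7 -295.6  130.8] Fbed [-1.5 -0.1 -2. ] t 14.97 w 39.8
[ 562.06175335 -255.5611228   163.81686502] [ 0.36403626 -0.40995942 -1.32075108] 39.295947461746245
```

View pics/w11c.png

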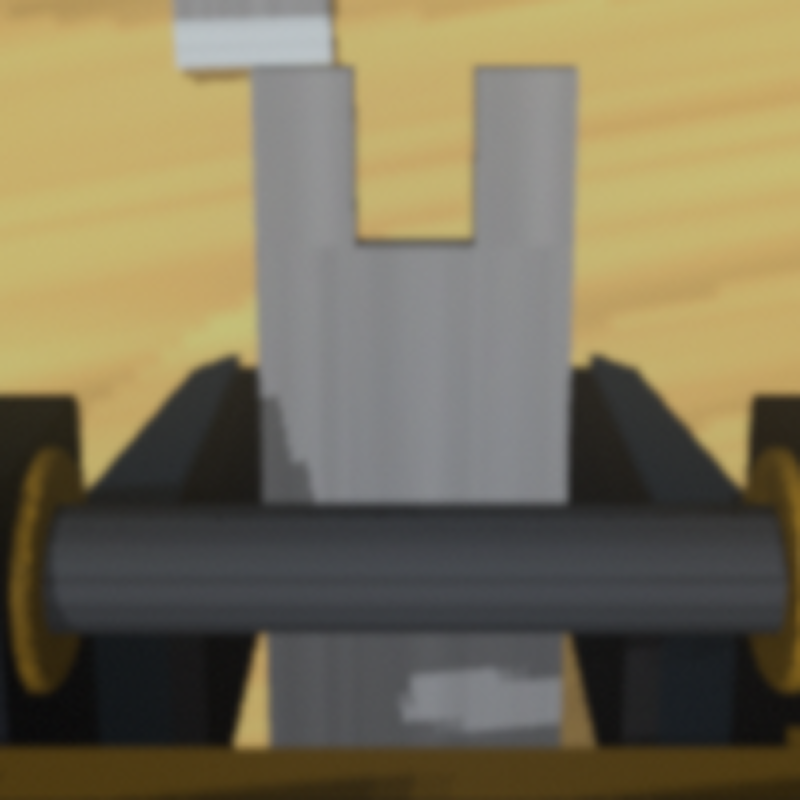

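View pics/s11.png

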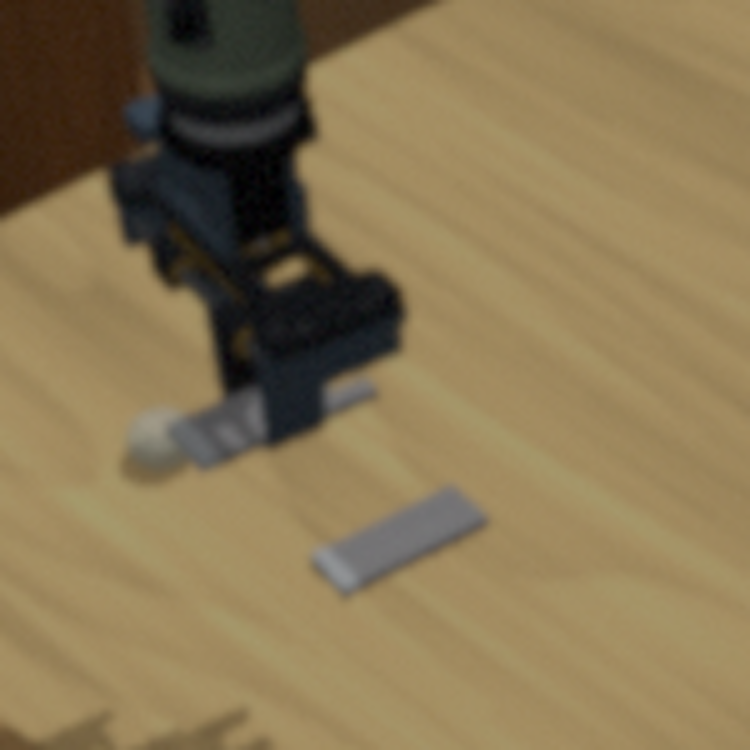

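The blade is level between the fingers, with the notch end at crop (252–577, 67) and the notch root at (355–474, 242). I'll compute its pose in the tool frame.

Run:
```python
from h import *
import pickle
c,d,p=pickle.load(open('w11.pkl','rb'));c0,_,_=pickle.load(open('w10.pkl','rb'))
# camera in tool frame is fixed: use constants
S=readout.state();R=toolR();n=R[:,0];p0=S['ee_pos']+n*(-25.7)
c=optics.camera_params('wrist')
W=lambda x,y:(150+x/4,120+y/4)
f=lambda x,y:(R.T@(ray(c,*W(x,y),p0,n)-S['ee_pos'])).round(1)
for q in [(252,67),(577,67),(355,242),(474,242),(262,490),(569,490)]: print(q,f(*q))
u,v=252,130
for v in (130,160,200,235):
  for u in(220,230,265,285): 
    P=R.T@(unproj(c,u,v,d[v,u])-S['ee_pos']); print((u,v),P.round(1),end=' ')
  print()
```

```text
(252, 67) [-25.7 -19.6 -55.1]
(577, 67) [-25.7  20.1 -55.1]
(355, 242) [-25.7  -7.2 -33.4]
(474, 242) [-25.7   7.7 -33.4]
(262, 490) [-25.7 -19.9  -0.2]
(569, 490) [-25.7  20.5  -0.2]
(220, 130) [159.8 -34.1 -50.8] (230, 130) [159.2 -23.7 -50.8] (265, 130) [166.4  12.4 -50.4] (285, 130) [166.5  33.3 -50.4] 
(220, 160) [-26.2 -16.4 -43.8] (230, 160) [-26.6 -11.4 -43.9] (265, 160) [165.2  12.5 -19.1] (285, 160) [-26.2  15.8 -43.8] 
(220, 200) [-26.2 -16.9 -23.4] (230, 200) [-26.2 -11.8 -23.4] (265, 200) [-27.    6.  -23.6] (285, 200) [-25.3  16.3 -23.2] 
(220, 235) [-25.4 -17.4  -4.3] (230, 235) [-25.9 -12.1  -4.5] (265, 235) [-26.1   6.1  -4.5] (285, 235) [-27.   16.5  -4.8]
```

The blade is centred in the grip and straight, with its underside about 20 mm behind the reported TCP. I'll move to hover over the bed.

Run:
```python
from h import *
bedgo(41,0,60)
```

```text
t 15.02 pos [ 562.1 -255.6  163.8] F [ 0.4 -0.4 -1.3] w 39.3 q [ -25.   23.   86.   -0.   71. -106.]
 d_cm [-1.59 29.85 -5.61] rows>= 7.4 rv [ 0.008 -0.442  0.371] rows>= 4.7
  /5 [-0.32  5.97 -1.12] [ 0.0016 -0.0884  0.0742]
  /8 [-0.2   3.73 -0.7 ] [ 0.001  -0.0552  0.0464]
  /10 [-0.16  2.99 -0.56] [ 0.0008 -0.0442  0.0371]
  /15 [-0.11  1.99 -0.37] [ 0.0005 -0.0295  0.0247]
```

```bash
python3 -m creep '[{"translation":[0,2,0],"delta_rot":[0.001,-0.03,0.025]},{"translation":[-0.2,3,0.2],"delta_rot":[0.001,-0.045,0.038]},{"translation":[-0.2,3.2,0.2],"delta_rot":[0.001,-0.047,0.039]},{"translation":[-0.2,3.2,0],"delta_rot":[0.001,-0.047,0.039]},{"translation":[-0.2,3.2,0],"delta_rot":[0.001,-0.047,0.039]}]'
python3 -m creep '[{"translation":[-0.2,3.2,0],"delta_rot":[0.001,-0.047,0.039]},{"translation":[-0.2,3.2,0],"delta_rot":[0.001,-0.047,0.039]},{"translation":[-0.2,3.2,0],"delta_rot":[0.001,-0.047,0.039]},{"translation":[-0.2,3.2,0],"delta_rot":[0,-0.047,0.039]},{"translation":[0,2.4,0],"delta_rot":[0,-0.038,0.035]}]'
python3 -m creep '[{"translation":[0,0,-0.5],"delta_rot":[0,0,0]},{"translation":[0,0,0],"delta_rot":[0,0,0]},{"translation":[0,0,0],"delta_rot":[0,0,0]}]'
python3 - <<'E'
from h import *
where();bedgo(41,0,45)
E
```

```text
time_s: 15.43
ee_pos: [553.7, -108.7, 166.9]
ee_rot: [6.1, 77.8, 6.6]
force: [0.2, 1.4, -1.4]
gripper_width: 39.4
time_s: 15.85
ee_pos: [544.5, 43.9, 166.5]
ee_rot: [0.2, 65.1, 12.0]
force: [-0.1, 0.6, -1.8]
gripper_width: 39.6
time_s: 16.1
ee_pos: [546.4, 42.0, 162.6]
ee_rot: [0.1, 65.1, 11.8]
force: [0.4, 0.2, -2.0]
gripper_width: 39.7
bedpos [ 64.2  -1.  109.8] Fbed [-0.4  0.1 -2. ] t 16.1 w 39.7
t 16.1 pos [546.4  42.  162.6] F [ 0.4  0.2 -2. ] w 39.7 q [  -0.    6.  116.    9.   34. -108.]
 d_cm [ 0.6   0.23 -6.85] rows>= 1.7 rv [-0.    -0.001 -0.   ] rows>= 0.0
  /5 [ 0.12  0.05 -1.37] [-0.     -0.0003 -0.    ]
  /8 [ 0.07  0.03 -0.86] [-0.     -0.0002 -0.    ]
  /10 [ 0.06  0.02 -0.69] [-0.     -0.0001 -0.    ]
  /15 [ 0.04  0.02 -0.46] [-0.     -0.0001 -0.    ]
```

```bash
python3 -m creep '[{"translation":[-0.8,0,-1],"delta_rot":[0,0,0]},{"translation":[-0.2,0,-1.5],"delta_rot":[0,0,0]},{"translation":[0.3,0.05,-1.5],"delta_rot":[0,-0.001,0]},{"translation":[0.6,0.1,-1.5],"delta_rot":[0,0,0]},{"translation":[0.7,0.1,-1.4],"delta_rot":[0,0,0]}]'
python3 -m creep '[{"translation":[0.5,0.1,-1.1],"delta_rot":[0,0,0]},{"translation":[0.5,0.1,-1.1],"delta_rot":[0,0,0]},{"translation":[0.4,0.1,-0.9],"delta_rot":[0,0,0]},{"translation":[0,0,0],"delta_rot":[0,0,0]},{"translation":[0,0,0],"delta_rot":[0,0,0]}]'
python3 wb.py w12
python3 - <<'E'
from h import *
import pickle
bedgo(41,0,10)
c,d,p=pickle.load(open('w12.pkl','rb'))
crop(p,150,350,90,290,4,'pics/w12c.png')
B,o,s=bed()
print('pin pred crop',((proj(c,B@np.array([0,0,9])+o)-[150,90])*4).round(1))
E
```

```text
time_s: 16.52
ee_pos: [553.3, 43.6, 94.1]
ee_rot: [0.0, 64.9, 11.6]
force: [-0.6, -0.6, -1.2]
gripper_width: 39.4
time_s: 16.93
ee_pos: [567.0, 47.4, 63.6]
ee_rot: [0.1, 64.9, 11.7]
force: [1.0, 0.2, -1.2]
gripper_width: 39.6
bedpos [42.   0.3 11.6] Fbed [-1.  -0.4 -1.5] t 16.98 w 39.8
t 16.98 pos [567.1  47.6  64.2] F [-0.2 -0.4 -1.8] w 39.8 q [   1.   15.  122.   15.   18. -114.]
 d_cm [-0.02 -0.03 -0.19] rows>= 0.0 rv [-0.001  0.003  0.   ] rows>= 0.0
  /5 [-0.   -0.01 -0.04] [-0.0001  0.0005  0.    ]
  /8 [-0.   -0.   -0.02] [-0.0001  0.0003  0.    ]
  /10 [-0.   -0.   -0.02] [-0.0001  0.0003  0.    ]
  /15 [-0.   -0.   -0.01] [-0.      0.0002  0.    ]
pin pred crop [411.9 267.1]
```

View pics/w12c.png

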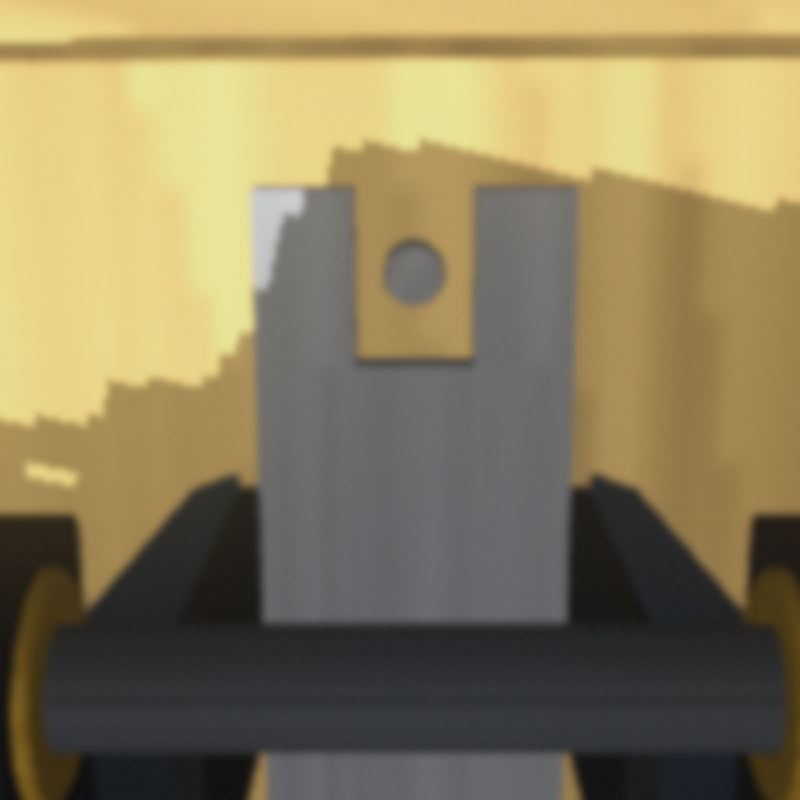

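The pin is at (414,271) in the crop, centred in the notch and within 1 mm of the prediction (412,267). Before lowering I'll check the bed height with wrist depth.

Run:
```python
from h import *
import pickle
c,d,p=pickle.load(open('w12.pkl','rb'));B,o,s=bed()
for reg in [(160,205,130,200),(300,345,120,200),(242,246,140,175),(220,232,150,230),(275,290,150,230),(250,257,155,161)]:
    us,vs=np.meshgrid(np.arange(*reg[:2]),np.arange(*reg[2:]));dd=d[reg[2]:reg[3],reg[0]:reg[1]].ravel()
    P=(unproj(c,us.ravel(),vs.ravel(),dd)-o)@B
    k=np.linalg.lstsq(np.c_[P[:,:2]-P[:,:2].mean(0),np.ones(len(P))],P[:,2],rcond=None)[0]
    print(reg,np.median(P,0).round(1),'slopes deg',np.degrees(k[:2]).round(2))
```

```text
(160, 205, 130, 200) [  4.7 -42.    5. ] slopes deg [-6.75 28.39]
(300, 345, 120, 200) [ 1.9 40.6  5.1] slopes deg [ -4.1  -24.91]
(242, 246, 140, 175) [ 0.6 -5.6  5.1] slopes deg [-0.02  7.11]
(220, 232, 150, 230) [ 13.  -13.8  37.3] slopes deg [-2.81 76.5 ]
(275, 290, 150, 230) [13.  14.6 37.4] slopes deg [ -5.61 -79.12]
(250, 257, 155, 161) [-0.1  0.  14.2] slopes deg [-0.56 -7.82]
```

Relative to the wrist camera, the bed surface is about 5 mm higher than my fit. The gap under the blade is about 26 mm, and the pin top at (0,0) agrees. Lowering along the bed normal.

```bash
python3 -m creep '[{"translation":[0.2,0.02,-0.6],"delta_rot":[0,0.001,0]},{"translation":[0.2,0.03,-0.5],"delta_rot":[0,0.001,0]},{"translation":[0.25,0.05,-0.55],"delta_rot":[0,0,0]},{"translation":[0,0,0],"delta_rot":[0,0,0]},{"translation":[0,0,0],"delta_rot":[0,0,0]}]'
python3 wb.py w13
python3 - <<'E'
from h import *
import pickle
bedgo(40.5,0,-9.5)
c,d,p=pickle.load(open('w13.pkl','rb'));B,o,s=bed()
crop(p,150,350,90,290,4,'pics/w13c.png')
for reg in [(160,200,140,190),(305,345,140,190),(225,232,160,200),(275,285,160,200),(250,257,150,160)]:
    us,vs=np.meshgrid(np.arange(*reg[:2]),np.arange(*reg[2:]));dd=d[reg[2]:reg[3],reg[0]:reg[1]].ravel()
    P=(unproj(c,us.ravel(),vs.ravel(),dd)-o)@B
    print(reg,np.median(P,0).round(1))
E
```

```text
time_s: 17.4
ee_pos: [573.1, 49.3, 47.3]
ee_rot: [0.1, 65.0, 11.9]
force: [-0.7, -0.5, -2.1]
gripper_width: 39.3
bedpos [40.7  0.7 -6.2] Fbed [-0.1  0.  -1.3] t 17.45 w 39.3
t 17.45 pos [573.2  49.3  47.6] F [ 0.4  0.1 -1.2] w 39.3 q [   1.   17.  123.   17.   16. -116.]
 d_cm [ 0.13 -0.04 -0.31] rows>= 0.1 rv [-0.001  0.001 -0.001] rows>= 0.0
  /5 [ 0.03 -0.01 -0.06] [-0.0002  0.0001 -0.0002]
  /8 [ 0.02 -0.01 -0.04] [-0.0001  0.0001 -0.0001]
  /10 [ 0.01 -0.   -0.03] [-0.0001  0.0001 -0.0001]
  /15 [ 0.01 -0.   -0.02] [-0.0001  0.     -0.0001]
(160, 200, 140, 190) [  1.2 -39.1   5.1]
(305, 345, 140, 190) [ 1.4 39.   5.2]
(225, 232, 160, 200) [  6.8 -12.   19.9]
(275, 285, 160, 200) [ 6.9 13.7 20. ]
(250, 257, 150, 160) [-4.2  0.5  6.2]
```

View pics/w13c.png

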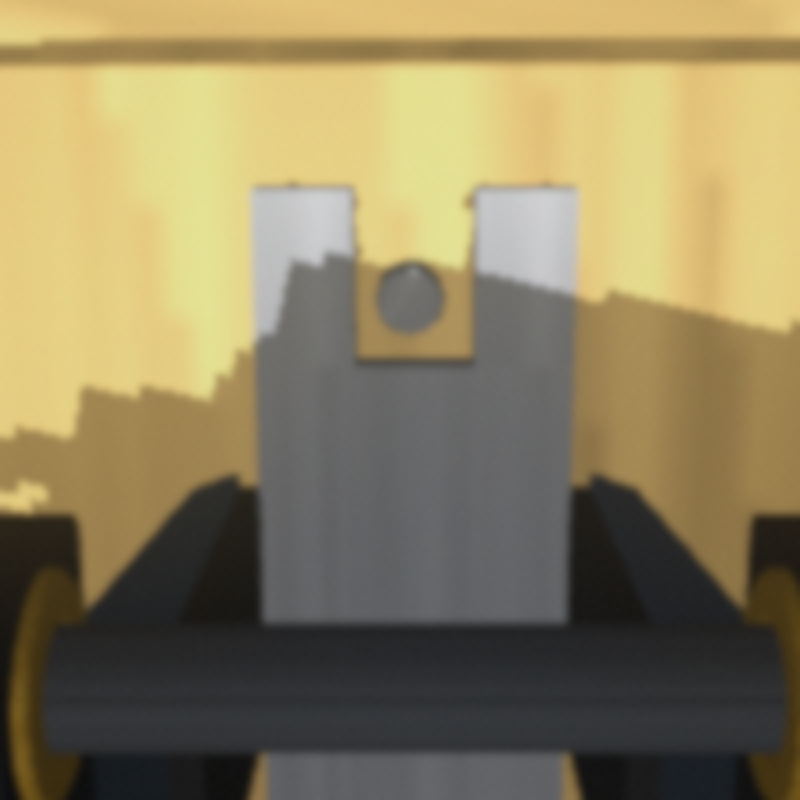

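Run:
```python
from h import *
import pickle
c=pickle.load(open('w13.pkl','rb'))[0];B,o,s=bed();S=readout.state();R=toolR()
P=ray(c,150+410/4,90+298/4,B@np.array([0,0,14.1])+o,B[:,2]);print('pin bed',B.T@(P-o),'pin in tool',R.T@(P-S['ee_pos']))
a,b=[ray(c,150+x/4,90+y/4,B@np.array([0,0,5.1])+o,B[:,2]) for x,y in((0,62),(800,62))];print('edge dir in tool',(R.T@(b-a)))
```

```text
pin bed [ 0.18228742  0.27311979 14.1       ] pin in tool [-20.34359299  -0.35856732 -40.49476139]
edge dir in tool [9.66200307e-02 1.03674285e+02 1.56149696e-01]
```

The pin-to-root gap is 2.6 mm, the lateral offset 0.6 mm and the yaw aligned. Lowering the last 9 mm gently.

```bash
python3 -m creep '[{"translation":[0.12,0.02,-0.27],"delta_rot":[0,0,0]},{"translation":[0.12,0.02,-0.27],"delta_rot":[0,0,0]},{"translation":[0.06,0.01,-0.13],"delta_rot":[0,0,0]},{"translation":[0,0,0],"delta_rot":[0,0,0]}]'
python3 -c "
from h import *;where()"
python3 -m creep '[{"translation":[0.04,0.01,-0.09],"delta_rot":[0,0,0]},{"translation":[0,0,0],"delta_rot":[0,0,0]}]'
python3 -c "
from h import *;where()"
```

```text
time_s: 17.78
ee_pos: [576.2, 49.7, 40.7]
ee_rot: [0.1, 65.0, 11.8]
force: [-0.1, -0.5, -2.1]
gripper_width: 39.6
bedpos [ 40.6   0.5 -13.7] Fbed [-1.  -0.5 -1.9] t 17.78 w 39.6
time_s: 17.95
ee_pos: [576.7, 49.8, 40.1]
ee_rot: [0.1, 64.9, 11.8]
force: [0.5, -0.6, -1.5]
gripper_width: 39.6
bedpos [ 40.7   0.5 -14.5] Fbed [-0.2 -0.7 -1.5] t 17.95 w 39.6
```

```bash
python3 -m creep '[{"translation":[0.03,0.01,-0.05],"delta_rot":[0,0,0]},{"translation":[0,0,0],"delta_rot":[0,0,0]}]'
python3 -c "
from h import *;where()"
python3 -m creep '[{"translation":[0.02,0,-0.05],"delta_rot":[0,0,0]},{"translation":[0,0,0],"delta_rot":[0,0,0]}]'
python3 -c "
from h import *;where()"
```

```text
time_s: 18.12
ee_pos: [577.0, 49.9, 39.7]
ee_rot: [0.1, 64.9, 11.8]
force: [-0.7, -0.7, -1.8]
gripper_width: 39.7
bedpos [ 40.9   0.5 -15. ] Fbed [-1.5 -0.6 -1.3] t 18.12 w 39.7
time_s: 18.28
ee_pos: [577.2, 49.9, 39.4]
ee_rot: [0.1, 64.9, 11.8]
force: [-1.5, 0.8, 0.1]
gripper_width: 39.6
bedpos [ 40.9   0.4 -15.3] Fbed [-1.1  1.1  0.6] t 18.28 w 39.6
```

```bash
python3 -m creep '[{"translation":[0.02,0,-0.05],"delta_rot":[0,0,0]},{"translation":[0,0,0],"delta_rot":[0,0,0]}]'
python3 -c "
from h import *;where()"
```

```text
time_s: 18.45
ee_pos: [577.2, 49.9, 39.3]
ee_rot: [0.1, 64.9, 11.8]
force: [-5.8, -0.5, 6.3]
gripper_width: 39.5
bedpos [ 40.9   0.5 -15.4] Fbed [-2.5  0.7  8.1] t 18.45 w 39.5
```

Contact at about 8 N. I'll look before releasing.

```bash
python3 wb.py w14
python3 - <<'E'
from h import *
import pickle
c,d,p=pickle.load(open('w14.pkl','rb'));B,o,s=bed()
crop(p,150,350,90,290,4,'pics/w14c.png')
for reg in [(160,200,140,190),(305,345,140,190),(218,230,145,160),(218,230,190,210),(275,290,145,160),(275,290,190,210)]:
    us,vs=np.meshgrid(np.arange(*reg[:2]),np.arange(*reg[2:]));dd=d[reg[2]:reg[3],reg[0]:reg[1]].ravel()
    P=(unproj(c,us.ravel(),vs.ravel(),dd)-o)@B
    print(reg,np.median(P,0).round(1))
E
```

```text
bedpos [ 41.    0.5 -15.4] Fbed [-1.9 -0.3  8. ] t 18.5 w 39.5
(160, 200, 140, 190) [  0.4 -37.3   5. ]
(305, 345, 140, 190) [ 0.4 36.9  5.1]
(218, 230, 145, 160) [ -6.5 -14.   11.1]
(218, 230, 190, 210) [ 17.5 -14.7  11.1]
(275, 290, 145, 160) [-6.4 14.5 11. ]
(275, 290, 190, 210) [17.6 15.  11.1]
```

View pics/w14c.png

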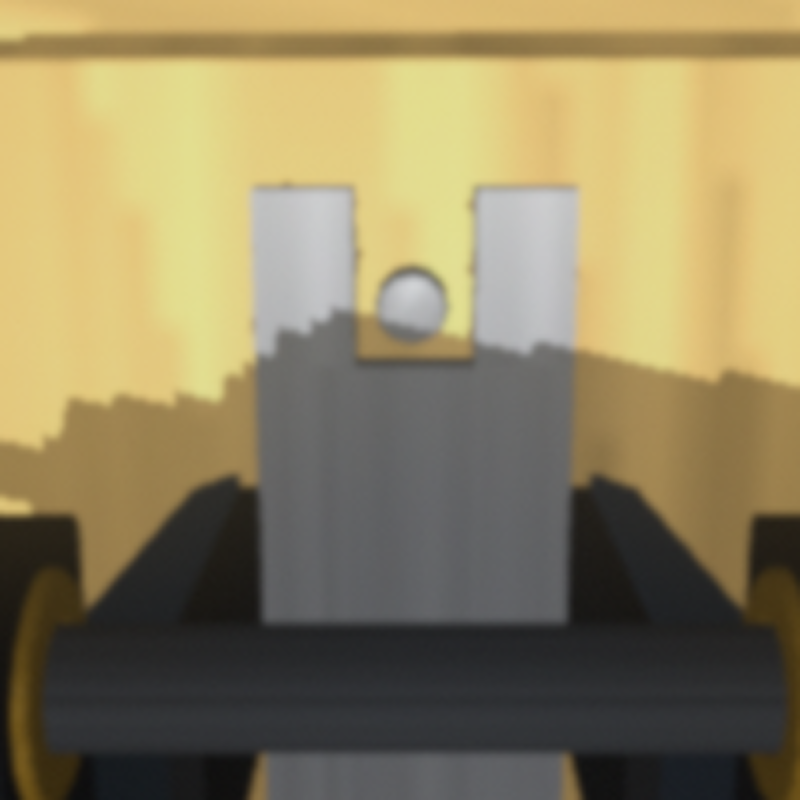

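The pin sits in the notch at (412,305), and the blade top is 6 mm above the bed at all four patches, so it is flat. Releasing.

```bash
python3 -m creep '[{"translation":[0,0,0],"delta_rot":[0,0,0]},{"translation":[0,0,0],"delta_rot":[0,0,0]},{"translation":[0,0,0],"delta_rot":[0,0,0]},{"translation":[0,0,0],"delta_rot":[0,0,0]}]' 0.25 10
python3 wb.py w15
python3 - <<'E'
from h import *
import pickle
c,d,p=pickle.load(open('w15.pkl','rb'));crop(p,150,350,90,290,4,'pics/w15c.png')
E
```

```text
time_s: 18.83
ee_pos: [578.0, 49.7, 39.0]
ee_rot: [0.0, 64.9, 11.8]
force: [-0.7, -1.6, 1.8]
gripper_width: 57.3
bedpos [ 41.4   0.1 -16. ] Fbed [ 0.4 -1.8  2.5] t 18.88 w 56.9
```

View pics/w15c.png

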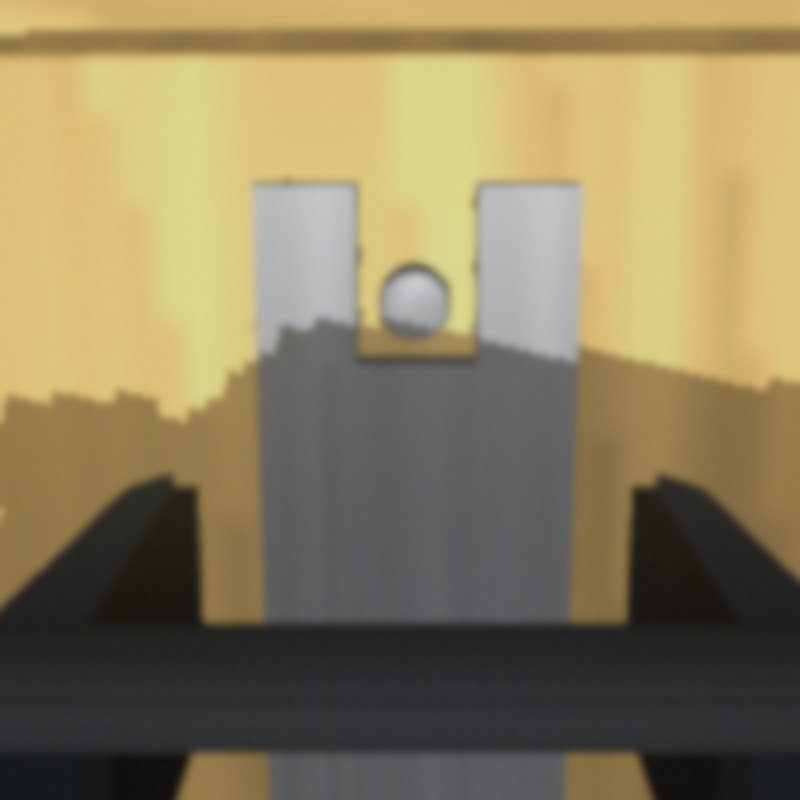

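It stays put. Withdrawing along the bed normal.

```bash
python3 -m creep '[{"translation":[-0.2,-0.04,0.45],"delta_rot":[0,0,0]},{"translation":[-0.41,-0.09,0.9],"delta_rot":[0,0,0]},{"translation":[-0.83,-0.17,1.8],"delta_rot":[0,0,0]},{"translation":[-1.2,-0.25,2.7],"delta_rot":[0,0,0]},{"translation":[-1.2,-0.25,2.7],"delta_rot":[0,0,0]}]'
python3 -m creep '[{"translation":[-1.2,-0.25,2.7],"delta_rot":[0,0,0]},{"translation":[-1.5,-3,2],"delta_rot":[0,0,0]},{"translation":[-1.5,-3.8,0.5],"delta_rot":[0,0,0]},{"translation":[0,-3.8,0],"delta_rot":[0,0,0]},{"translation":[0,-3.8,0],"delta_rot":[0,0,0]}]'
python3 -m creep '[{"translation":[0,-3.8,0],"delta_rot":[0,0,0]},{"translation":[0,-2,0],"delta_rot":[0,0,0]},{"translation":[0,0,0],"delta_rot":[0,0,0]},{"translation":[0,0,0],"delta_rot":[0,0,0]}]'
python3 - <<'E'
from h import *
tip()
for n,f in(("top","t16"),("scene","s16")):
    p,d=optics.grab_frame(n);cv2.imwrite(f'pics/{f}.png',p[:,:,::-1])
    crop(p,*((165,275,115,230,5) if n=="top" else (200,330,200,305,6)),f'pics/{f}c.png')
B,o,s=bed();c=optics.camera_params('top')
E
```

```text
time_s: 19.3
ee_pos: [537.6, 41.7, 124.7]
ee_rot: [0.1, 65.1, 11.8]
force: [0.2, 0.7, -0.3]
gripper_width: 56.9
time_s: 19.72
ee_pos: [495.9, -105.6, 178.2]
ee_rot: [-0.2, 64.8, 11.7]
force: [0.5, 0.3, -0.2]
gripper_width: 56.9
time_s: 20.05
ee_pos: [497.8, -161.0, 177.8]
ee_rot: [-0.1, 65.2, 11.3]
force: [0.2, 0.7, -0.9]
gripper_width: 57.1
tip bed [  -9.8 -189.8  183.1] Fbed [-0.   0.7 -1. ] t 20.05 w 57.1
```

View pics/t16c.png

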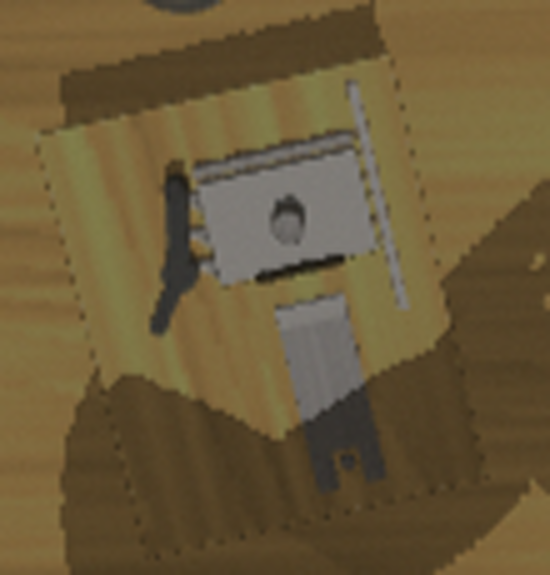

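View pics/s16c.png

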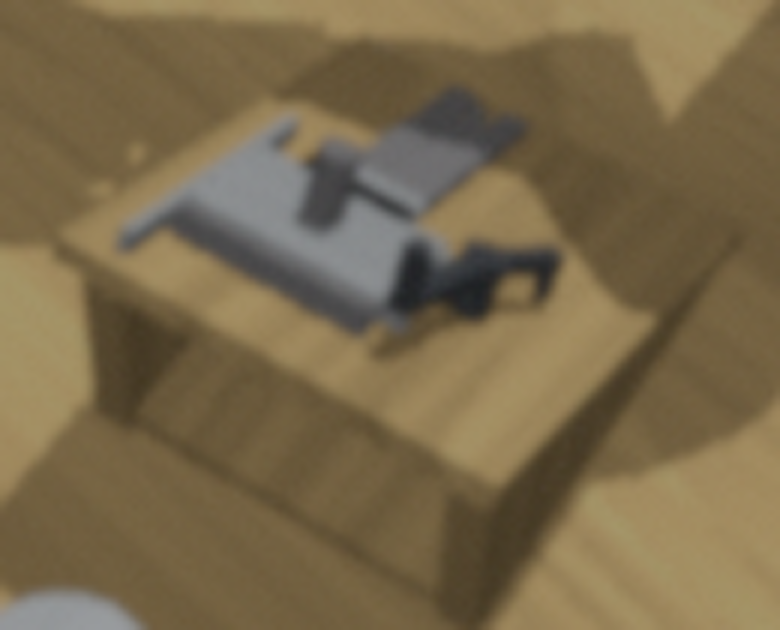

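View pics/t16.png

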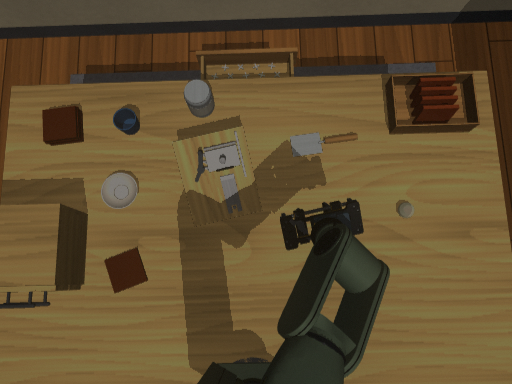

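```bash
python3 -c "
from workcell import env;print(env.job_done())"
```

```text
the job is handed in; nothing more can be done
None
```

The job is done and handed in at about 20 s of the 54 s allowed. The clamp was freed and slid to its back stop. The notched blade lies flat on the sloping bed, with its notch over the pin.

- **Pawl:** my first push passed above the tab without touching it. Both the wrist and scene cameras showed the fingertips about 22 mm behind the reported TCP, where the notes say 14 mm ahead. After correcting for that, I pushed the tab inward until the force rose to 13 N at its stop.
- **Clamp:** I pushed it up by the knob until it stopped moving at about 11 N. In the last top view the knob is within about 1 pixel of its back-stop position.
- **Blade:** I gripped it at mid-length and lowered it along the bed normal to light contact (about 8 N). Just before release its top was 6 mm above the bed at all four points checked. It did not move when released or as I withdrew.

**Last checks:** the final pictures show the pawl flipped, the clamp back and the blade straight with the pin in its notch. The other items that could be seen were where they started.

**Disagreements:**
- Wrist depth put the bed about 5 mm higher than my multi-view fit, so I lowered by wrist depth and force instead.
- The flipped tab appeared about 4 mm further inward than predicted.
- The plain blade was hidden by the arm in the last top view, so I did not re-check it. The arm never touched it.

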